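# Hang the rinsed carafe on the slanted drying rod

## Task

Take the green carafe that stands upside down in the blue glass-washer basket and hang it, mouth first, on the slanted rod of the empty drying stand. The rod has been knocked a little out of true and the glass is thin, so feel your way down along the rod with a light hand, and keep hold of the carafe until its rim is fully home on the red rubber collar. Then let go and leave everything else on the bar where it is.

Things in the scene. Friction and masses are not known exactly. Their poses are not given: they have to be found in the camera images.
- carafe: Green glass quarter-litre carafe, 145 mm long, 210 to 330 g, upside down on the basket's floor. Origin: centre of its mouth (its lowest point at the start); z: its axis, from the mouth to its closed base. Neck 31 mm across (34 at the lip), bore 24 mm for 43 mm from the mouth, then it widens. Thin glass: never press it on the drying stand with more than 20 N.
- carafe_base (a point): Centre of the carafe's flat closed base, 145 mm from its mouth along its axis; on top at the start. From here the body is a plain cylinder 60 mm across for 70 mm: grip that from above. Axes as the carafe's.
- basket: Blue plastic glass-washer basket, 350 x 350 mm, open top, walls 75 mm high, fixed. Origin: centre of its underside; its floor lies 6 mm above that. The carafe and two tumblers (88 mm high) stand upside down in it in any order.
- stand: The empty drying stand, fixed: a steel drip tray 165 x 125 mm, 14 mm high. Origin: under the tray, on the bar; z up. Its rod slants up towards the stand's own -x, roughly to the robot. The collar's centre is at (40, 0, 70) mm in this frame.
- foot: Slanted end of the empty stand's stem. Origin: centre of the red rubber collar's face (collar 40 mm across); z: the stem's axis, 60 degrees above level, outwards from the collar; the hung carafe's axis lies roughly along it. From the collar a black taper (22 mm across, 17 mm at its end) runs 22 mm out, then the grey rod begins.
- bend (a point): Where the grey rod leaves the taper, on the stem's axis, 22 mm out from the collar. The rod is 17 mm thick with a round tip 80 mm further on. It is bent here: it leans 7 to 9 degrees from the stem's axis, in any direction, so that its tip is 10 to 13 mm off that axis. The lean is not measured, and the rod does not give. A carafe left part way can stick. Axes as the foot's.
- pad (a joint): How far the red rubber collar is pressed in along the stem's axis: 0 free, 0.005 m at most; about 3 N per mm.
- stand_used: The other drying stand, of the same size, loose (1.9 kg), with a carafe already on its rod. Same frame. Leave it alone.
- tumbler_a: Clear tumbler, 70 mm across, 88 mm high, upside down in the basket; origin: centre of its underside as it stands. Leave it alone.
- tumbler_b: Amber tumbler, as the clear one. Leave it alone.
- syrup: Green syrup bottle with a pourer, 70 mm across, 275 mm high; origin: centre of its underside. Leave it alone.
- wineglass: Wine glass, 76 mm across, 175 mm high; origin: centre of its foot. Leave it alone.
- coasters: Stack of round beer mats, 94 mm across, 27 mm high; origin: centre of its underside. Leave it alone.
- sugar: Clear sugar jar with a steel lid, 60 mm across, 130 mm high; origin: centre of its underside. Leave it alone.
- jigger: Steel jigger, 42 mm across, 82 mm high; origin: centre of its underside. Leave it alone.
Not all that is in view belongs to the job. What is shaped like the carafe but yellow is not meant. Leave any turquoise look-alike of the stand alone.

How it is judged:
By the outcome, as a careful person would: the job done as asked, in the order asked, and still so for the second after the job is handed in, with the robot touching nothing.
It also fails if it takes over 72 s, if anything falls off the work surface, if the arm or the gripper's body presses on something with over 40 N, if the wrist force passes 120 N, or if a joint passes its speed limit or range.

## Robot

A 7-joint arm with a two-finger parallel gripper is mounted at the origin on the work surface. World frame = base frame: x ahead of the robot, y to its left, z up, the work surface at z = 0. Lengths are in m, angles in rad, forces in N, time in s.
With the tool pointing down it reaches from about 0.4 to 0.85 m from the base axis. Payload 4.4 kg.
Tool frame: the origin (TCP) lies on the centre line of the jaws, within the pads' length; the fingertips stand 17 mm ahead of it and the grasp point (between the pads) lies 2 mm behind it (arm.tip_extent is the distance from the TCP to the fingertips, in m); x points along the fingers, y is the direction in which the jaws open and shut, and the axes are right-handed (so a half turn about x gives the same grasp; the last joint's range is limited). The gripper opens to 94 mm and grips with 3 to 60 N. Pads are 16 mm wide; open, the fingers measure 119 mm over their backs; the gripper's body (75 mm by 177 mm) begins 78 mm behind the grasp point.
Start: joints at [-1.402, 0.628, 0.038, 1.517, -0.027, 0.996, -0.02], TCP at [0.151, 0.632, 0.222] pointing down, gripper open.
Joint ranges: [-3.06, 3.06], [-0.37, 2.12], [-1.25, 1.32], [0.18, 2.47], [-1.1, 4.24], [0.23, 1.98], [-2.94, 2.94]. Speed limits (rad/s): [2.57, 2.57, 3.14, 3.14, 3.14, 3.14, 3.14].

## Interface

Orientations are given as a unit quaternion [x, y, z, w].
In Python, from plant import arm, imaging, order gives the robot as it stands.
- The arm moves only by the shell command python3 -m creep 'ROWS' [FORCE]. ROWS is JSON, a list of rows, each an object of numbers: "x", "y", "z": the shift along the tool's x, y, z in cm; "ax", "ay", "az": the turn, a rotation vector about the tool's x, y, z in rad; "grip": the gripper command: -1 is fully open, 1 is shut, values between are in proportion. In form: [{"x": .., "y": .., "z": .., "ax": .., "ay": .., "az": .., "grip": ..}, ...]. A call has exactly 8 rows; each row is the pose to reach, as a shift and turn from the pose commanded when the call began, along the tool's axes at that moment; what a row does not reach only later rows make up. A row lasts 1/10 s, in which the tool goes at most 50 mm and 8.59 degrees, less where a joint would pass 70% of its speed; a pose out of reach is approached as far as the arm can. A call with a gripper value outside its range is refused whole. The fingers move at their own pace and stop on an object; FORCE is the grip in N (left out, the last holds). Time passes only in rows, so rows that repeat a pose let the fingers close, or fill a call up. It gives the time, the measured TCP pose, the force and the opening at its end, in the units of the state.
- arm.observe(): the state, without advancing time (a new reading comes with each control period).
- imaging.camera(name): name is "scene" or "top" or "wrist"; returns the picture (400x640x3 uint8, red, green, blue); there is no depth.
- imaging.camera_info(name): a dict with "vertical_fov" (degrees; the focal length in pixels is half the picture's height over the tangent of half this angle, whatever the lens; pixels are square), "cx", "cy" (the principal point, pixels), "R" (3x3) and "t" (3): a world point X has camera coordinates R X + t. Camera axes: x right, y down, z forward; pixel columns grow to the right and rows downward; lengths in m; the calibration is good to about 2 mm. A picture is of the moment at which its call begins: read the wrist's pose just before it. camera_info takes no time and is no camera call; for the wrist camera it gives the pose at the moment of the call.
- order.sign_off(): hands the job in, once; it reports no verdict.
The state is a dict: "t": time; "qpos": joint angles; "joint_velocities": joint speeds; "effort": joint torques, N m; "tcp_pos": TCP position; "eef_rot": TCP orientation; "wrist_force": force on the tool from outside, world axes, zero at the start; "ft_torque": the same for the moment, N m; "grip_width": finger opening in m.
Only numpy, scipy, OpenCV 4.12 (cv2) and the standard library are available. Lean on these libraries where they do the work, as an engineer would, in place of code of your own. Each camera call takes 0.05 s, during which the arm holds its last target. There are 200 camera calls.

## Working session

There is one attempt and no reset: what is moved stays moved. The work goes in short steps, Python scripts to look and compute and a shell command to move; the robot and the scene stay as the last step left them, time stands still between calls to the robot, and variables do not carry over. Pictures are saved under pics/ and viewed, about 8 in all and at most 12, crops included, and the job is handed in when it is done.

```bash
ls; mkdir -p pics
python3 - <<'E'
from plant import arm, imaging, order
import cv2
s=arm.observe(); print(s)
for n in ("scene","top","wrist"):
    im=imaging.camera(n); cv2.imwrite(f"pics/{n}0.png",im[:,:,::-1]); print(n,imaging.camera_info(n))
E
```

```text
pics
{'t': 0.0, 'qpos': array([-1.40179548,  0.62932945,  0.03842263,  1.51832987, -0.02697233,
        0.99627683, -0.02003411]), 'joint_velocities': array([ 0.00072742,  0.00104936, -0.00018521, -0.00083468, -0.00047799,
       -0.00275225, -0.00010448]), 'effort': array([ 6.69159226e-05, -5.49716341e+01,  1.14353333e+00, -1.86636543e+01,
       -5.22309321e-02,  2.35787284e-02,  1.51931354e-04]), 'tcp_pos': array([0.15104769, 0.63157786, 0.22157674]), 'eef_rot': array([ 0.08218248,  0.70230259, -0.08346738,  0.70217541]), 'wrist_force': array([ 0.78937456, -0.01866555, -0.17894632]), 'ft_torque': array([-0.02411955,  0.04502172, -0.04620789]), 'grip_width': 0.09365651632563447}
scene {'vertical_fov': 56.172609370290395, 'cx': 317.09613076357334, 'cy': 192.17068386403275, 'R': array([[-0.77682048,  0.62968975,  0.00638442],
       [ 0.48288075,  0.60215501, -0.63579519],
       [-0.40419813, -0.49081581, -0.7718314 ]]), 't': array([ 0.46453066, -0.17208273,  1.3604595 ])}
top {'vertical_fov': 56.45080332741421, 'cx': 314.89843699963257, 'cy': 192.64333164013544, 'R': array([[ 0.01054595, -0.99991225,  0.00801675],
       [-0.98699277, -0.0116952 , -0.16033869],
       [ 0.16041838, -0.00622155, -0.9870295 ]]), 't': array([-0.0516924 ,  0.57023186,  1.20622114])}
wrist {'vertical_fov': 65.85708988253846, 'cx': 314.96093288452244, 'cy': 198.74452637511004, 'R': array([[ 0.232024  ,  0.9727081 , -0.0019549 ],
       [ 0.94622775, -0.22524085,  0.23220597],
       [ 0.2254283 , -0.05572714, -0.97266467]]), 't': array([-0.64915344, -0.02493772,  0.38846166])}
```

View pics/scene0.png

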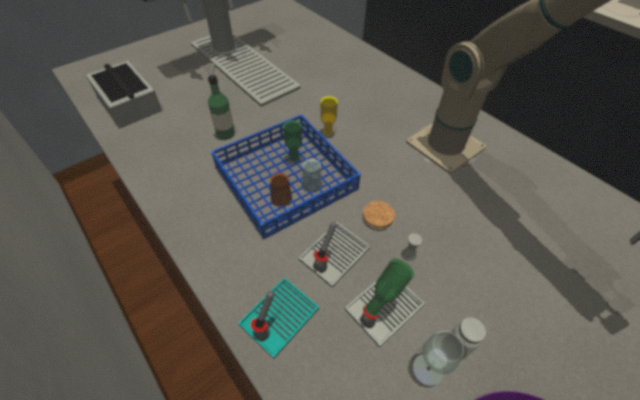

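View pics/top0.png

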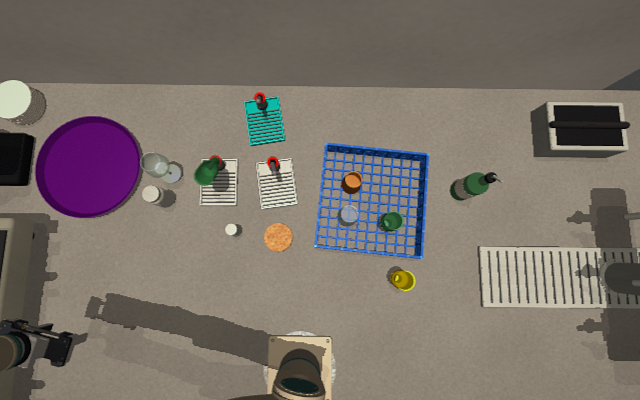

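The scene picture shows the upside-down carafe in the basket at (292,130) and the empty stand at (330,250), with its collar at (321,258). In the top view they are at (392,221) and (276,183). The used stand is to the left, turquoise behind. I'll make one enlarged composite for precise pixels.

Run:
```python
import cv2,numpy as np
s=cv2.imread("pics/scene0.png");t=cv2.imread("pics/top0.png")
def c(im,u,v,w,h): return cv2.resize(im[v:v+h,u:u+w],(400,300),interpolation=cv2.INTER_CUBIC)
a=np.vstack([np.hstack([c(s,260,105,80,60),c(s,295,215,80,60)]),np.hstack([c(t,352,190,80,60),c(t,240,145,80,60)])])
a=cv2.convertScaleAbs(a,alpha=1.5)
for i in range(0,800,50):cv2.line(a,(i,0),(i,4),(255,255,255),1)
cv2.imwrite("pics/c1.png",a)
```

```text
(no output)
```

View pics/c1.png

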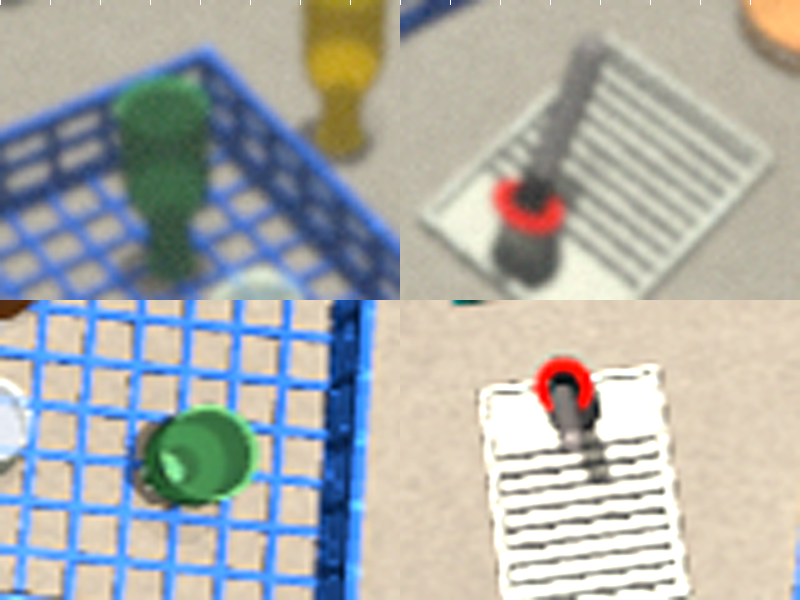

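The composite shows the carafe base centre at top (393.8,220.4) / scene (292,125.6). The collar is at top (273,162.4) / scene (320.6,256.4) and the rod tip at top (274.4,172.6) / scene (334,224). Next I'll triangulate.

```bash
cat > h.py <<'E'
import numpy as np
from plant import arm, imaging
from scipy.spatial.transform import Rotation as Ro
def f_(i): return 200/np.tan(np.radians(i["vertical_fov"])/2)
def ray(i,u,v):
    d=i["R"].T@np.array([(u-i["cx"])/f_(i),(v-i["cy"])/f_(i),1]); return -i["R"].T@i["t"], d/np.linalg.norm(d)
def proj(i,X):
    c=i["R"]@np.asarray(X)+i["t"]; return np.array([i["cx"],i["cy"]])+f_(i)*c[:2]/c[2]
def tri(obs):
    A=np.zeros((3,3));b=np.zeros(3)
    for i,u,v in obs:
        o,d=ray(i,u,v);P=np.eye(3)-np.outer(d,d);A+=P;b+=P@o
    X=np.linalg.solve(A,b); return X,[np.round(proj(i,X)-[u,v],1) for i,u,v in obs]
def onz(i,u,v,z):
    o,d=ray(i,u,v); return o+d*(z-o[2])/d[2]
def rel(p,R,s=None):
    "rows (cm, rad) from the present pose to TCP p, rotation R"
    s=s or arm.observe(); R0=Ro.from_quat(s["eef_rot"])
    return np.round(R0.inv().apply(np.asarray(p)-s["tcp_pos"])*100,2), np.round((R0.inv()*R).as_rotvec(),4)
E
python3 - <<'E'
from h import *
np.set_printoptions(precision=4,suppress=True)
T,S=imaging.camera_info("top"),imaging.camera_info("scene")
for n,a,b in (("base",(393.8,220.4),(292,125.6)),("collar",(273,162.4),(320.6,256.4)),("tip",(274.4,172.6),(334,224))):
    print(n,*tri([(T,*a),(S,*b)]))
print("base z.151",onz(T,393.8,220.4,.151),onz(S,292,125.6,.151))
c=[onz(T,240+(u-400)/5,145+(v-300)/5,.014) for u,v in((482,388),(660,370),(508,600),(688,600))]
print("corners",c); d=(c[0]-c[2])[:2]; print("stand yaw",np.degrees(np.arctan2(d[1],d[0])))
d=(c[0]-c[1])[:2]; print("yaw2",np.degrees(np.arctan2(d[1],d[0]))-90)
R=Ro.from_quat(arm.observe()["eef_rot"]).as_matrix(); print(R)
W=imaging.camera_info("wrist"); print("wrist cam in tool",R.T@(-W["R"].T@W["t"]-arm.observe()["tcp_pos"]), W["R"]@R)
E
```

```text
base [ 0.4709 -0.2858  0.1501] [array([-0.1,  0.1]), array([-0.1, -0. ])]
collar [0.6682 0.098  0.0621] [array([-0.4,  0.3]), array([-0.7, -0.1])]
tip [0.6143 0.0836 0.148 ] [array([-0.6,  0.5]), array([-0.9, -0.2])]
base z.151 [ 0.471  -0.2858  0.151 ] [ 0.4713 -0.2847  0.151 ]
corners [array([0.6798, 0.1598, 0.014 ]), array([0.6943, 0.0359, 0.014 ]), array([0.531 , 0.1367, 0.014 ]), array([0.5324, 0.0134, 0.014 ])]
stand yaw 8.826723221876946
yaw2 6.665596504929994
[[-0.0003  0.2326  0.9726]
 [-0.0014  0.9726 -0.2326]
 [-1.     -0.0014  0.    ]]
wrist cam in tool [-0.1606  0.0001 -0.0663] [[ 0.0005  1.     -0.0006]
 [-0.2322  0.0007  0.9727]
 [ 0.9727 -0.0004  0.2322]]
```

Run:
```python
from h import *
np.set_printoptions(precision=4,suppress=True)
y=np.radians(7.5);tz=np.array([np.cos(y),np.sin(y),0]);ty=np.array([-np.sin(y),np.cos(y),0])
R1=Ro.from_matrix(np.c_[[0,0,-1],ty,tz]); 
print(rel([.60,.09,.25],R1))
R2=R1*Ro.from_rotvec([0,0,.87]); d=np.array([.63,-.03,.20])-[.60,.09,.25]
print("then",R1.inv().apply(d)*100)
```

```text
(array([ -2.76, -42.25,  56.26]), array([-0.3657, -0.0002,  0.0014]))
then [  5.     -12.2889   1.408 ]
```

```bash
python3 -m creep '[{"x":-0.3,"y":-3,"z":4,"grip":-1},{"x":-0.6,"y":-6,"z":8,"grip":-1},{"x":-0.9,"y":-9,"z":12,"grip":-1},{"x":-1.2,"y":-12,"z":16,"grip":-1},{"x":-1.5,"y":-15,"z":20,"grip":-1},{"x":-1.8,"y":-18,"z":24,"grip":-1},{"x":-2.1,"y":-21,"z":28,"grip":-1},{"x":-2.4,"y":-24,"z":32,"grip":-1}]'
python3 -m creep '[{"x":0,"y":-3,"z":4,"ax":-0.05,"grip":-1},{"y":-6,"z":8,"ax":-0.1,"grip":-1},{"y":-9,"z":12,"ax":-0.15,"grip":-1},{"y":-12,"z":16,"ax":-0.2,"grip":-1},{"y":-15,"z":20,"ax":-0.25,"grip":-1},{"y":-18.2,"z":24.3,"ax":-0.31,"grip":-1},{"x":-0.4,"y":-18.2,"z":24.3,"ax":-0.366,"grip":-1},{"x":-0.4,"y":-18.2,"z":24.3,"ax":-0.366,"grip":-1}]'
python3 - <<'E'
from h import *
import cv2,json
s=arm.observe(); im=imaging.camera("wrist"); i=imaging.camera_info("wrist"); cv2.imwrite("pics/w1.png",im[:,:,::-1])
json.dump({k:np.asarray(v).tolist() for k,v in i.items()},open("w1.json","w")); print(arm.observe()["t"],s["tcp_pos"],Ro.from_quat(s["eef_rot"]).as_matrix())
E
python3 -m creep '[{"x":0.7,"y":-1.8,"z":0.2,"az":0.11,"grip":-1},{"x":1.4,"y":-3.6,"z":0.4,"az":0.22,"grip":-1},{"x":2.1,"y":-5.4,"z":0.6,"az":0.33,"grip":-1},{"x":2.8,"y":-7.2,"z":0.8,"az":0.44,"grip":-1},{"x":3.5,"y":-9,"z":1,"az":0.55,"grip":-1},{"x":4.2,"y":-10.8,"z":1.2,"az":0.66,"grip":-1},{"x":5,"y":-12.3,"z":1.4,"az":0.77,"grip":-1},{"x":5,"y":-12.3,"z":1.4,"az":0.87,"grip":-1}]'
python3 - <<'E'
from h import *
import cv2,json
s=arm.observe(); im=imaging.camera("wrist"); i=imaging.camera_info("wrist"); cv2.imwrite("pics/w2.png",im[:,:,::-1])
json.dump({k:np.asarray(v).tolist() for k,v in i.items()},open("w2.json","w")); print(arm.observe()["t"],s["tcp_pos"],Ro.from_quat(s["eef_rot"]).as_matrix())
a,b=cv2.imread("pics/w1.png"),cv2.imread("pics/w2.png")
W1,W2=[dict((k,np.array(v)) for k,v in json.load(open(f"w{n}.json")).items()) for n in(1,2)]
o=[]
for m,W in((a,W1),(b,W2)):
    u,v=proj(W,[.64,.09,.10]).astype(int); u0=int(np.clip(u-66,0,507)); v0=int(np.clip(v-100,0,200)); print(u0,v0)
    o.append(cv2.resize(m[v0:v0+200,u0:u0+133],(399,600),interpolation=cv2.INTER_CUBIC))
cv2.imwrite("pics/w12.png",cv2.convertScaleAbs(np.hstack(o),alpha=1.3))
E
```

```text
0.2 [0.15110522 0.63172206 0.22178063] [[-2.89175831e-04  2.32638994e-01  9.72563116e-01]
 [-1.37811117e-03  9.72562141e-01 -2.32639170e-01]
 [-9.99999009e-01 -1.40757372e-03  3.93609298e-05]]
0.25 [0.15111819 0.63183941 0.22192657] [[-2.50686258e-04  2.32702345e-01  9.72547971e-01]
 [-1.05955237e-03  9.72547394e-01 -2.32702480e-01]
 [-9.99999407e-01 -1.08880083e-03  2.75605495e-06]]
0 200
0 200$[0]: bad value
$[0]: bad value
$[0]: bad value
```

View pics/w12.png

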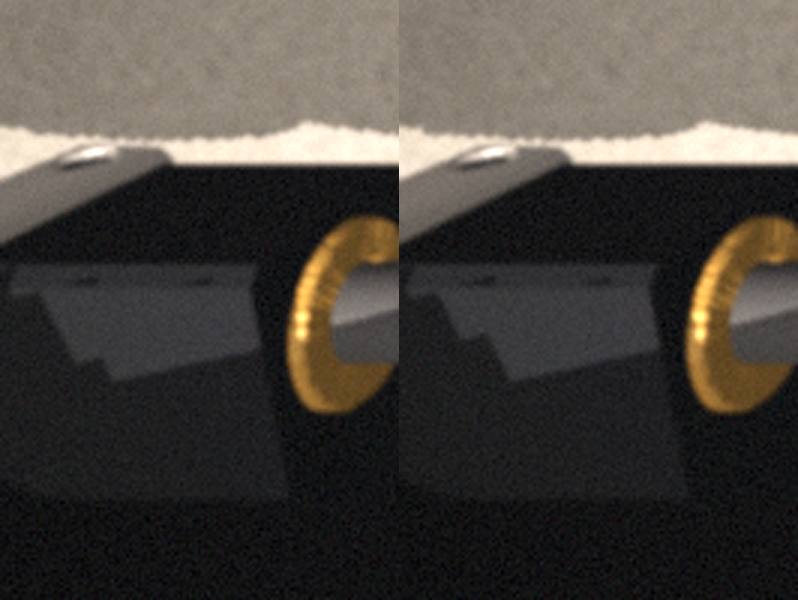

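The moves were refused ("bad value"), so the picture only shows the start area. I suspect each row needs all seven keys.

```bash
python3 -m creep '[{"x":-0.3,"y":-3,"z":4,"ax":0,"ay":0,"az":0,"grip":-1},{"x":-0.6,"y":-6,"z":8,"ax":0,"ay":0,"az":0,"grip":-1},{"x":-0.9,"y":-9,"z":12,"ax":0,"ay":0,"az":0,"grip":-1},{"x":-1.2,"y":-12,"z":16,"ax":0,"ay":0,"az":0,"grip":-1},{"x":-1.5,"y":-15,"z":20,"ax":0,"ay":0,"az":0,"grip":-1},{"x":-1.8,"y":-18,"z":24,"ax":0,"ay":0,"az":0,"grip":-1},{"x":-2.1,"y":-21,"z":28,"ax":0,"ay":0,"az":0,"grip":-1},{"x":-2.4,"y":-24,"z":32,"ax":0,"ay":0,"az":0,"grip":-1}]'
```

```text
t: 1.05
tcp_pos: [0.4072, 0.3232, 0.2467]
eef_rot: [0.083, 0.702, -0.083, 0.702]
wrist_force: [0.0, 0.2, 0.7]
grip_width: 0.094
```

```bash
cat > snap.py <<'E'
import sys,json,cv2
from h import *
def snap(n,cam="wrist"):
    s=arm.observe(); i=imaging.camera_info(cam); im=imaging.camera(cam)[:,:,::-1].copy()
    cv2.imwrite(f"pics/{n}.png",im); json.dump({k:np.asarray(v).tolist() for k,v in i.items()},open(f"{n}.json","w"))
    print(n,round(s["t"],2),s["tcp_pos"].round(4)); return im,i
def load(n): return cv2.imread(f"pics/{n}.png"),{k:np.array(v) for k,v in json.load(open(f"{n}.json")).items()}
if __name__=="__main__": snap(*sys.argv[1:])
E
python3 -m creep '[{"x":0,"y":-3,"z":4,"ax":-0.05,"ay":0,"az":0,"grip":-1},{"x":0,"y":-6,"z":8,"ax":-0.1,"ay":0,"az":0,"grip":-1},{"x":0,"y":-9,"z":12,"ax":-0.15,"ay":0,"az":0,"grip":-1},{"x":0,"y":-12,"z":16,"ax":-0.2,"ay":0,"az":0,"grip":-1},{"x":0,"y":-15,"z":20,"ax":-0.25,"ay":0,"az":0,"grip":-1},{"x":-0.2,"y":-18.2,"z":24.3,"ax":-0.31,"ay":0,"az":0,"grip":-1},{"x":-0.4,"y":-18.2,"z":24.3,"ax":-0.366,"ay":0,"az":0,"grip":-1},{"x":-0.4,"y":-18.2,"z":24.3,"ax":-0.366,"ay":0,"az":0,"grip":-1}]'
python3 snap.py w1
python3 -m creep '[{"x":0.7,"y":-1.8,"z":0.2,"ax":0,"ay":0,"az":0.11,"grip":-1},{"x":1.4,"y":-3.6,"z":0.4,"ax":0,"ay":0,"az":0.22,"grip":-1},{"x":2.1,"y":-5.4,"z":0.6,"ax":0,"ay":0,"az":0.33,"grip":-1},{"x":2.8,"y":-7.2,"z":0.8,"ax":0,"ay":0,"az":0.44,"grip":-1},{"x":3.5,"y":-9,"z":1,"ax":0,"ay":0,"az":0.55,"grip":-1},{"x":4.2,"y":-10.8,"z":1.2,"ax":0,"ay":0,"az":0.66,"grip":-1},{"x":5,"y":-12.3,"z":1.4,"ax":0,"ay":0,"az":0.77,"grip":-1},{"x":5,"y":-12.3,"z":1.4,"ax":0,"ay":0,"az":0.87,"grip":-1}]'
python3 snap.py w2
python3 - <<'E'
from snap import *
o=[]
for n in("w1","w2"):
    m,W=load(n); u,v=proj(W,[.64,.09,.10]).astype(int); u0=int(np.clip(u-66,0,507)); v0=int(np.clip(v-100,0,200)); print(u0,v0)
    o.append(cv2.resize(m[v0:v0+200,u0:u0+133],(399,600),interpolation=cv2.INTER_CUBIC))
cv2.imwrite("pics/w12b.png",cv2.convertScaleAbs(np.hstack(o),alpha=1.3))
E
```

```text
t: 1.85
tcp_pos: [0.6009, 0.0891, 0.2502]
eef_rot: [-0.045, 0.706, 0.045, 0.706]
wrist_force: [0.7, 0.0, -0.3]
grip_width: 0.0937
w1 1.85 [0.6009 0.0891 0.2502]
t: 2.7
tcp_pos: [0.63, -0.0306, 0.1988]
eef_rot: [0.257, 0.659, 0.339, 0.62]
wrist_force: [0.5, -0.4, 0.4]
grip_width: 0.0939
w2 2.7 [ 0.63   -0.0306  0.1988]
245 127
250 114
```

View pics/w12b.png

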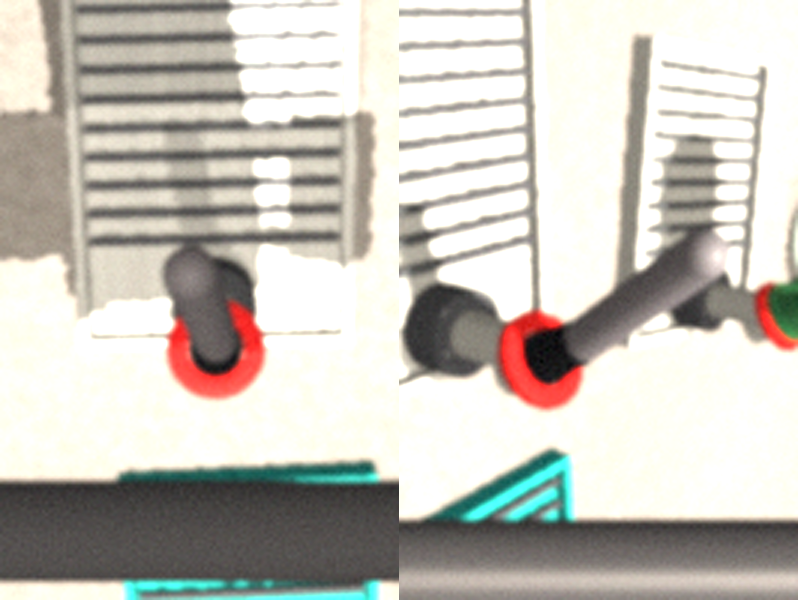

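w12b (3x crops) shows the rod cap centre at (188,268) in the left crop and (706,254) in the right. The collar is at (216,350) / (543,358) and the bend, seen at right, at (573,344). The tray's far corners are at (85,337) and (345,333). Next I'll fit the stand pose and the lean.

```bash
cat > fit.py <<'E'
from snap import *
from scipy.optimize import least_squares
np.set_printoptions(precision=4,suppress=True)
_,W1=load("w1");_,W2=load("w2");T,S=imaging.camera_info("top"),imaging.camera_info("scene")
a=lambda u,v:(W1,245+u/3-.33,127+v/3-.33); b=lambda u,v:(W2,250+(u-399)/3-.33,114+v/3-.33)
for u,v in((85,337),(345,333)): i,p,q=a(u,v); print("tray",onz(i,p,q,.014))
print("collar",*tri([a(216,350),b(543,358)])); print("cap",*tri([a(188,268),b(706,254)])); print("bend",*tri([a(213,342),b(573,344)]))
def model(p):
    x,y,yaw,lx,ly=p; c,s=np.cos(yaw),np.sin(yaw); Rz=np.array([[c,-s,0],[s,c,0],[0,0,1]])
    ez=np.array([-.5,0,np.sqrt(3)/2]); ey=np.array([0,1,0]); ex=np.cross(ey,ez)
    o=np.array([.04,0,.07]); bd=o+.022*ez; r=ez+lx*ex+ly*ey; r/=np.linalg.norm(r)
    g=lambda q:Rz@q+[x,y,0]
    return g(o),g(bd),g(bd+.0715*r),Rz@ez,Rz@r,[g(np.array([.0825,k*.0625,.014])) for k in(1,-1)]
def res(p):
    o,bd,cap,_,_,tr=model(p); e=[]
    for (i,u,v),X,w in((a(216,350),o,1),(b(543,358),o,1),(a(188,268),cap,2),(b(706,254),cap,2),(b(573,344),bd,2),(a(85,337),tr[0],1),(a(345,333),tr[1],1)):
        e+=list(w*(proj(i,X)-[u,v]))
    return np.array(e)
r=least_squares(res,[.625,.09,.13,0,0],loss="soft_l1"); p=r.x
o,bd,cap,ez,rr,_=model(p)
if __name__=="__main__":
    print("fit",p,"yawdeg",np.degrees(p[2]),"lean",np.degrees(p[3:])); print(res(p).reshape(-1,2).round(1).tolist())
    print("o",o,"bend",bd,"cap",cap,"ez",ez,"rod",rr)
    for n,X in(("collar",o),("cap",cap)): print(n,proj(T,X),proj(S,X))
E
python3 fit.py
```

```text
tray [0.6924 0.0428 0.014 ]
tray [0.6754 0.1597 0.014 ]
collar [0.6699 0.0997 0.0663] [array([ 0. , -0.4]), array([0.1, 0.4])]
cap [0.6152 0.0837 0.1456] [array([-0.1,  0.7]), array([-0.1, -0.7])]
bend [0.6604 0.0973 0.083 ] [array([ 0. , -0.4]), array([0.1, 0.4])]
fit [ 0.6325  0.0769  0.4918 -0.1044  0.2039] yawdeg 28.176332995414096 lean [-5.9794 11.681 ]
[[-3.0, -1.4], [0.2, -0.3], [-0.2, 1.1], [0.0, -1.8], [0.8, 0.3], [94.8, -0.1], [-76.8, 31.2]]
o [0.6677 0.0958 0.07  ] bend [0.658  0.0906 0.0891] cap [0.615  0.0837 0.1458] ez [-0.4407 -0.2361  0.866 ] rod [-0.6011 -0.0966  0.7933]
collar [272.9941 162.3421] [319.5961 254.1009]
cap [273.8917 173.0082] [332.8914 224.4816]
```

```bash
sed -i 's/a(85,337),tr\[0\]/a(85,337),tr[1]/; s/a(345,333),tr\[1\]/a(345,333),tr[0]/' fit.py; python3 fit.py | sed 1,5d
```

```text
fit [ 0.6299  0.082   0.2932 -0.1232  0.0828] yawdeg 16.80003003119555 lean [-7.0583  4.7454]
[[-4.9, -1.3], [-1.1, 0.4], [-0.3, 0.9], [0.3, -2.1], [0.6, -0.3], [-0.1, 23.5], [2.5, 11.0]]
o [0.6682 0.0936 0.07  ] bend [0.6576 0.0904 0.0891] cap [0.6149 0.0836 0.1459] ez [-0.4787 -0.1445  0.866 ] rod [-0.5982 -0.095   0.7957]
collar [273.659  162.2161] [318.9335 253.6263]
cap [273.9105 173.0484] [332.9224 224.3897]
```

```bash
sed -i 's/(a(85,337),tr\[1\],1),(a(345,333),tr\[0\],1)//; s/    return np.array(e)/    return np.array(e+[(p[2]-np.radians(8))*60])/; s/res(p).reshape/res(p)[:10].reshape/' fit.py; sed -i 's/(b(573,344),bd,2),)/(b(573,344),bd,2))/' fit.py; python3 fit.py | sed 1,5d
```

```text
fit [ 0.6294  0.089   0.1435 -0.1352 -0.044 ] yawdeg 8.223963799152976 lean [-7.7461 -2.52  ]
[[-4.1, -0.5], [-0.5, 0.9], [0.0, 1.5], [-0.3, -1.4], [3.8, -0.2]]
o [0.6689 0.0947 0.07  ] bend [0.6581 0.0931 0.0891] cap [0.6153 0.0838 0.1456] ez [-0.4949 -0.0715  0.866 ] rod [-0.5984 -0.1305  0.7905]
collar [273.3329 161.9874] [318.9732 254.0734]
cap [273.8683 172.9489] [332.8449 224.5985]
```

```bash
cat > ov.py <<'E'
from fit import *
def circ(c,n,r):
    u=np.cross(n,[0,1,0]);u/=np.linalg.norm(u);v=np.cross(n,u);return [c+r*(np.cos(t)*u+np.sin(t)*v) for t in np.linspace(0,2*np.pi,40)]
def overlay(name,p,u0,v0,w=100,h=75,k=8,draw=True):
    m,W=load(name); z=cv2.convertScaleAbs(cv2.resize(m[v0:v0+h,u0:u0+w],None,fx=k,fy=k,interpolation=cv2.INTER_CUBIC),alpha=1.2)
    o,bd,cap,ez,rr,_=model(p); P=lambda X:tuple(int(q) for q in (proj(W,X)-[u0,v0]+.5)*k)
    if draw:
        for c,n,r in((o,ez,.02),(bd,ez,.0085),(cap,rr,.0085)): cv2.polylines(z,[np.array([P(X) for X in circ(c,n,r)])],True,(255,255,0),1)
        for A,B in((o,bd),(bd,cap)): cv2.line(z,P(A),P(B),(0,255,255),1)
    return z
E
python3 - <<'E'
from ov import *
z=np.hstack([overlay("w1",p,295,205,50,75),overlay("w2",p,282,185,50,75)])
cv2.imwrite("pics/ov1.png",z)
E
```

```text
tray [0.6924 0.0428 0.014 ]
tray [0.6754 0.1597 0.014 ]
collar [0.6699 0.0997 0.0663] [array([ 0. , -0.4]), array([0.1, 0.4])]
cap [0.6152 0.0837 0.1456] [array([-0.1,  0.7]), array([-0.1, -0.7])]
bend [0.6604 0.0973 0.083 ] [array([ 0. , -0.4]), array([0.1, 0.4])]
```

View pics/ov1.png

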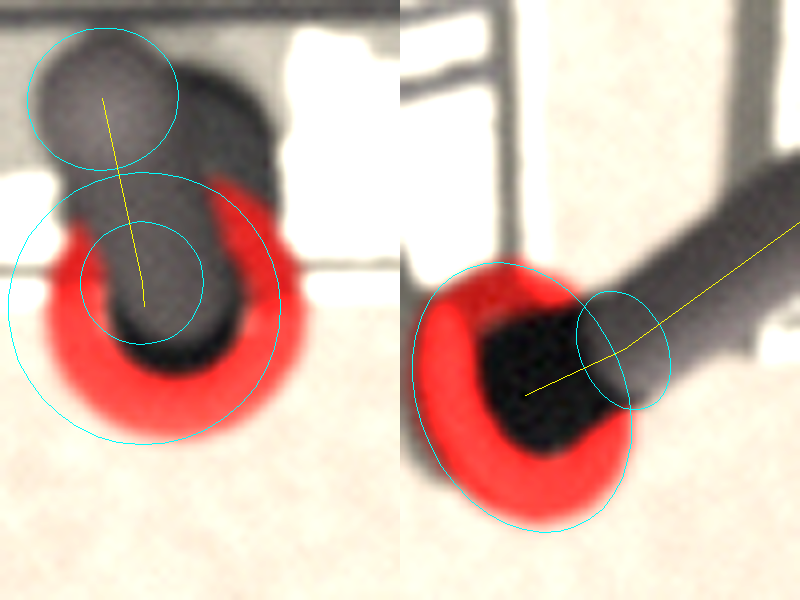

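The overlay shows the model collar is about 4 mm off in w1. The true centres in the zoomed image are (175,302) in w1 and (522,390) in w2, the cap in w1 is at (107,106), and the bend in w2 is at (616,348). I'll refit with a hand-eye offset and all four views.

```bash
python3 - <<'E'
s=open("fit.py").read()
i=s.index("def res"); s=s[:i]
s=s.replace("x,y,yaw,lx,ly=p;","x,y,yaw,lx,ly=p[:5];").replace("+[x,y,0]","+[x,y,p[8]]")
s="\n".join(l for l in s.split("\n") if not l.startswith(("for u,v","print(\"collar")))
s+='''
A1=lambda u,v:("w1",295+u/8-.5,205+v/8-.5);B1=lambda u,v:("w2",282+(u-400)/8-.5,185+v/8-.5)
C=dict(w1=W1,w2=W2,top=T,scene=S)
OBS=[(A1(175,302),0,.5),(B1(522,390),0,.5),(A1(107,106),2,.5),(("w2",)+b(706,254)[1:],2,.5),(B1(616,348),1,.8),(("top",273.,162.4),0,.5),(("scene",320.6,256.4),0,.7)]
def res(p,pri=True):
    X=model(p); e=[]
    for (n,u,v),k,sg in OBS:
        i=dict(C[n])
        if n[0]=="w": i["t"]=i["t"]+p[5:8]
        e+=list((proj(i,X[k])-[u,v])/sg)
    L=np.hypot(p[3],p[4])
    return np.array(e+([(p[2]-np.radians(8))/np.radians(1)]+list(p[5:8]/.0015)+[p[8]/.001,(L-.1405)/.01] if pri else []))
r=least_squares(res,[.625,.09,.13,-.1,0,0,0,0,0]); p=r.x
o,bd,cap,ez,rr,_=model(p)
if __name__=="__main__":
    print("fit",p,"yawdeg",np.degrees(p[2]),"lean",np.degrees(p[3:5])); print((res(p,False).reshape(-1,2)*np.array([[q[2]] for q in OBS])).round(1).tolist())
    sd=np.sqrt(np.diag(np.linalg.inv(r.jac.T@r.jac))); print("sd",sd)
    print("o",o,"bend",bd,"cap",cap,"ez",ez,"rod",rr)
'''
open("fit.py","w").write(s)
E
python3 fit.py
```

```text
fit [ 0.6287  0.0924  0.1434 -0.1155 -0.0763 -0.0004  0.0002 -0.0016 -0.0019] yawdeg 8.215258942492337 lean [-6.6175 -4.3721]
[[-1.1, 0.2], [0.9, -0.3], [0.4, 0.1], [-0.7, 0.2], [1.5, -0.7], [-0.6, -0.1], [-0.6, -1.2]]
sd [0.001  0.001  0.0155 0.0067 0.0127 0.0008 0.001  0.0014 0.0006]
o [0.6683 0.0981 0.0681] bend [0.6574 0.0966 0.0871] cap [0.6161 0.0851 0.1444] ez [-0.4949 -0.0714  0.866 ] rod [-0.5775 -0.1597  0.8006]
```

Run:
```python
from h import *
y=np.radians(8.2);R1=Ro.from_matrix(np.c_[[0,0,-1],[-np.sin(y),np.cos(y),0],[np.cos(y),np.sin(y),0]])
print(rel([.471,-.285,.25],R1))
```

```text
(array([-21.15, -10.69, -18.84]), array([-2.030e-02,  5.000e-04, -8.769e-01]))
```

```bash
python3 -m creep '[{"x":-3,"y":-1.5,"z":-2.7,"ax":0,"ay":0,"az":-0.12,"grip":-1},{"x":-6,"y":-3,"z":-5.4,"ax":0,"ay":0,"az":-0.24,"grip":-1},{"x":-9,"y":-4.5,"z":-8,"ax":0,"ay":0,"az":-0.36,"grip":-1},{"x":-12,"y":-6,"z":-10.7,"ax":0,"ay":0,"az":-0.48,"grip":-1},{"x":-15,"y":-7.6,"z":-13.4,"ax":0,"ay":0,"az":-0.6,"grip":-1},{"x":-18,"y":-9.1,"z":-16,"ax":-0.01,"ay":0,"az":-0.73,"grip":-1},{"x":-21.15,"y":-10.7,"z":-18.8,"ax":-0.02,"ay":0,"az":-0.877,"grip":-1},{"x":-21.15,"y":-10.7,"z":-18.8,"ax":-0.02,"ay":0,"az":-0.877,"grip":-1}]'
python3 - <<'E'
from snap import *
im,W=snap("w3"); h=cv2.cvtColor(im,cv2.COLOR_BGR2HSV)
m=cv2.inRange(h,(45,70,30),(85,255,255)); cs,_=cv2.findContours(m,cv2.RETR_EXTERNAL,cv2.CHAIN_APPROX_NONE)
c=max(cs,key=cv2.contourArea); print(cv2.contourArea(c),cv2.boundingRect(c),cv2.minEnclosingCircle(c)); print("pred",proj(W,[.471,-.285,.151]))
u,v=proj(W,[.471,-.285,.151]); u0,v0=int(u)-60,int(v)-60
z=cv2.resize(im[v0:v0+120,u0:u0+120],(600,600),interpolation=cv2.INTER_CUBIC); print(u0,v0); cv2.imwrite("pics/w3z.png",z)
E
```

```text
t: 3.55
tcp_pos: [0.4717, -0.2811, 0.2579]
eef_rot: [-0.057, 0.702, 0.049, 0.709]
wrist_force: [-0.1, -0.1, 0.3]
grip_width: 0.0941
w3 3.55 [ 0.4717 -0.2811  0.2579]
3527.0 (280, 159, 67, 72) ((312.1693115234375, 194.5238494873047), 35.850894927978516)
pred [312.52874993 199.063056  ]
252 139
```

View pics/w3z.png

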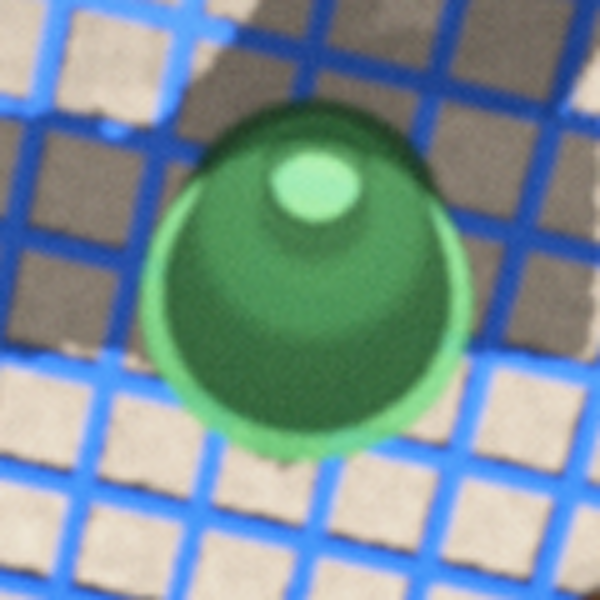

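w3z shows the carafe base ring at about (307,302), against a predicted (305,303). The estimate holds, so I'll descend and grip.

```bash
python3 -m creep '[{"x":1,"y":0,"z":0,"ax":0,"ay":0,"az":0,"grip":-1},{"x":3,"y":0,"z":0,"ax":0,"ay":0,"az":0,"grip":-1},{"x":5.5,"y":0,"z":0,"ax":0,"ay":0,"az":0,"grip":-1},{"x":8,"y":0,"z":0,"ax":0,"ay":0,"az":0,"grip":-1},{"x":10.5,"y":0,"z":0,"ax":0,"ay":0,"az":0,"grip":-1},{"x":12,"y":0,"z":0,"ax":0,"ay":0,"az":0,"grip":-1},{"x":12.9,"y":0,"z":0,"ax":0,"ay":0,"az":0,"grip":-1},{"x":12.9,"y":0,"z":0,"ax":0,"ay":0,"az":0,"grip":-1}]'
```

```text
t: 4.4
tcp_pos: [0.4749, -0.2813, 0.1239]
eef_rot: [-0.054, 0.703, 0.052, 0.707]
wrist_force: [-1.0, -0.2, -0.0]
grip_width: 0.094
```

Run:
```python
from h import *
s=arm.observe(); print(s["t"],s["tcp_pos"],Ro.from_quat(s["eef_rot"]).as_matrix().round(4),s["wrist_force"])
```

```text
4.4 [ 0.47486984 -0.28134001  0.12390305] [[ 0.0063 -0.1492  0.9888]
 [-0.0031  0.9888  0.1492]
 [-1.     -0.004   0.0058]] [-0.96846935 -0.18630742 -0.01046189]
```

```bash
python3 -m creep '[{"x":0.2,"y":-0.31,"z":-0.44,"ax":0,"ay":0.006,"az":0.004,"grip":-1},{"x":0.3,"y":-0.31,"z":-0.44,"ax":0,"ay":0.006,"az":0.004,"grip":-1},{"x":0.3,"y":-0.31,"z":-0.44,"ax":0,"ay":0.006,"az":0.004,"grip":1},{"x":0.3,"y":-0.31,"z":-0.44,"ax":0,"ay":0.006,"az":0.004,"grip":1},{"x":0.3,"y":-0.31,"z":-0.44,"ax":0,"ay":0.006,"az":0.004,"grip":1},{"x":0.3,"y":-0.31,"z":-0.44,"ax":0,"ay":0.006,"az":0.004,"grip":1},{"x":0.3,"y":-0.31,"z":-0.44,"ax":0,"ay":0.006,"az":0.004,"grip":1},{"x":0.3,"y":-0.31,"z":-0.44,"ax":0,"ay":0.006,"az":0.004,"grip":1}]' 30
python3 - <<'E'
from h import *
s=arm.observe(); print(s["t"],s["tcp_pos"],Ro.from_quat(s["eef_rot"]).as_matrix().round(4),s["wrist_force"])
E
```

```text
t: 5.2
tcp_pos: [0.4713, -0.2864, 0.1232]
eef_rot: [-0.054, 0.704, 0.052, 0.706]
wrist_force: [-0.1, 0.0, 1.0]
grip_width: 0.0596
5.2 [ 0.47130376 -0.28636614  0.12316783] [[ 0.0028 -0.1483  0.9889]
 [-0.0026  0.9889  0.1483]
 [-1.     -0.003   0.0023]] [-0.08739281  0.00778915  1.03988446]
```

```bash
cat > hang.py <<'E'
from fit import *
L=.1172
def pose(m,a):
    x=-a/np.linalg.norm(a); z=np.array([np.cos(p[2]),np.sin(p[2]),0]); z=z-x*(x@z); z/=np.linalg.norm(z)
    return m+L*(-x), Ro.from_matrix(np.c_[x,np.cross(z,x),z])
E
python3 - <<'E'
from hang import *
t,R=pose(bd+.110*rr,rr); print(t,R.as_matrix()); s=arm.observe(); 
s=dict(s); s["tcp_pos"]=s["tcp_pos"]+np.array([0,0,.13]); print(rel(t,R,s))
E
```

```text
[0.5262 0.0603 0.269 ] [[ 0.5775 -0.1423  0.8039]
 [ 0.1597  0.9854  0.0596]
 [-0.8006  0.094   0.5917]]
(array([-1.66, 33.46, 10.58]), array([ 0.0363, -0.6339,  0.0921]))
```

```bash
python3 -m creep '[{"x":-1,"y":0,"z":0,"ax":0,"ay":0,"az":0,"grip":1},{"x":-3,"y":0,"z":0,"ax":0,"ay":0,"az":0,"grip":1},{"x":-5,"y":0,"z":0,"ax":0,"ay":0,"az":0,"grip":1},{"x":-7,"y":0,"z":0,"ax":0,"ay":0,"az":0,"grip":1},{"x":-9,"y":0,"z":0,"ax":0,"ay":0,"az":0,"grip":1},{"x":-11,"y":0,"z":0,"ax":0,"ay":0,"az":0,"grip":1},{"x":-12.5,"y":0,"z":0,"ax":0,"ay":0,"az":0,"grip":1},{"x":-13,"y":0,"z":0,"ax":0,"ay":0,"az":0,"grip":1}]'
```

```text
t: 6.0
tcp_pos: [0.4712, -0.2865, 0.2548]
eef_rot: [-0.054, 0.704, 0.051, 0.707]
wrist_force: [0.9, -0.4, -3.4]
grip_width: 0.0599
```

```bash
python3 -m creep '[{"x":-0.5,"y":2.5,"z":0.8,"ax":0.004,"ay":-0.05,"az":0.01,"grip":1},{"x":-1,"y":7,"z":2.2,"ax":0.008,"ay":-0.14,"az":0.02,"grip":1},{"x":-1.5,"y":11.5,"z":3.6,"ax":0.012,"ay":-0.23,"az":0.03,"grip":1},{"x":-1.7,"y":16,"z":5,"ax":0.016,"ay":-0.32,"az":0.045,"grip":1},{"x":-1.7,"y":20.5,"z":6.4,"ax":0.02,"ay":-0.41,"az":0.06,"grip":1},{"x":-1.7,"y":25,"z":7.8,"ax":0.026,"ay":-0.5,"az":0.07,"grip":1},{"x":-1.7,"y":29.5,"z":9.2,"ax":0.03,"ay":-0.58,"az":0.08,"grip":1},{"x":-1.7,"y":33.4,"z":10.6,"ax":0.036,"ay":-0.634,"az":0.092,"grip":1}]'
python3 - <<'E'
from hang import *
t,R=pose(bd+.110*rr,rr); print(rel(t,R))
E
```

```text
t: 6.8
tcp_pos: [0.5167, 0.0103, 0.2797]
eef_rot: [0.002, 0.493, 0.085, 0.866]
wrist_force: [0.7, -0.3, -3.1]
grip_width: 0.0593
(array([2.13, 4.69, 0.67]), array([ 0.0066, -0.0958,  0.0044]))
```

```bash
python3 -m creep '[{"x":0.5,"y":1.5,"z":0.2,"ax":0,"ay":-0.03,"az":0,"grip":1},{"x":1,"y":3,"z":0.4,"ax":0,"ay":-0.06,"az":0,"grip":1},{"x":1.5,"y":4.2,"z":0.6,"ax":0.006,"ay":-0.09,"az":0.004,"grip":1},{"x":1.5,"y":4.2,"z":0.6,"ax":0.006,"ay":-0.09,"az":0.004,"grip":1},{"x":1.5,"y":4.2,"z":0.6,"ax":0.006,"ay":-0.09,"az":0.004,"grip":1},{"x":1.5,"y":4.2,"z":0.6,"ax":0.006,"ay":-0.09,"az":0.004,"grip":1},{"x":1.5,"y":4.2,"z":0.6,"ax":0.006,"ay":-0.09,"az":0.004,"grip":1},{"x":1.5,"y":4.2,"z":0.6,"ax":0.006,"ay":-0.09,"az":0.004,"grip":1}]'
python3 - <<'E'
from hang import *
t,R=pose(bd+.110*rr,rr); print(rel(t,R)); print(arm.observe()["wrist_force"],arm.observe()["ft_torque"])
snap("s4","scene"); snap("w4"); snap("t4","top")
E
```

```text
t: 7.6
tcp_pos: [0.5294, 0.0494, 0.3008]
eef_rot: [0.008, 0.47, 0.085, 0.879]
wrist_force: [0.7, 0.0, -3.2]
grip_width: 0.0595
(array([ 2.62,  0.82, -1.96]), array([ 0.0001, -0.0414,  0.0007]))
[ 0.7124  0.0001 -3.1562] [-0.2365  0.9416 -0.0257]
s4 7.6 [0.5294 0.0494 0.3008]
w4 7.65 [0.5294 0.0495 0.3009]
t4 7.7 [0.5295 0.0497 0.301 ]
```

```bash
python3 - <<'E'
from hang import *
s=arm.observe(); print(s["qpos"],s["tcp_pos"]); t,R=pose(bd+.110*rr,rr); print(rel(t,R))
E
python3 -m creep '[{"x":1.3,"y":0.4,"z":-1,"ax":0,"ay":-0.041,"az":0,"grip":1},{"x":2.6,"y":0.8,"z":-2,"ax":0,"ay":-0.041,"az":0,"grip":1},{"x":2.6,"y":0.8,"z":-2,"ax":0,"ay":-0.041,"az":0,"grip":1},{"x":2.6,"y":0.8,"z":-2,"ax":0,"ay":-0.041,"az":0,"grip":1},{"x":2.6,"y":0.8,"z":-2,"ax":0,"ay":-0.041,"az":0,"grip":1},{"x":2.6,"y":0.8,"z":-2,"ax":0,"ay":-0.041,"az":0,"grip":1},{"x":2.6,"y":0.8,"z":-2,"ax":0,"ay":-0.041,"az":0,"grip":1},{"x":2.6,"y":0.8,"z":-2,"ax":0,"ay":-0.041,"az":0,"grip":1}]'
python3 - <<'E'
from hang import *
s=arm.observe(); print(s["qpos"],s["tcp_pos"],s["joint_velocities"]); t,R=pose(bd+.110*rr,rr); print(rel(t,R))
E
```

```text
[-0.4203  0.1648  0.4157  2.2918 -1.0992  0.2333  2.6811] [0.5295 0.0498 0.301 ]
(array([ 2.62,  0.78, -1.98]), array([ 0.0008, -0.0411,  0.0003]))
t: 8.55
tcp_pos: [0.5308, 0.0579, 0.2994]
eef_rot: [0.008, 0.472, 0.087, 0.878]
wrist_force: [-0.9, 0.1, -2.5]
grip_width: 0.0596
[-0.462   0.1725  0.4427  2.2883 -1.0993  0.2333  2.6656] [0.5308 0.0579 0.2994] [-0.0019  0.0004 -0.0007  0.0001  0.0011  0.0007 -0.0036]
(array([ 2.3 ,  0.02, -2.05]), array([ 0.0015, -0.0451, -0.0024]))
```

```bash
cat > kin.py <<'E'
import numpy as np, itertools
from scipy.optimize import least_squares
from scipy.spatial.transform import Rotation as Ro
D=[([-1.40179548,.62932945,.03842263,1.51832987,-.02697233,.99627683,-.02003411],[.15104769,.63157786,.22157674],[.08218248,.70230259,-.08346738,.70217541]),
([-.46197612,.17252349,.44268702,2.28832223,-1.09929044,.23330392,2.6655502],[.5308,.0579,.2994],[.0076377,.47155978,.08659216,.87753908]),
([-.4203,.1648,.4157,2.2918,-1.0992,.2333,2.6811],[.5295,.0498,.301],None)]
def fk(q,g,s):
    T=[s[0],1,s[1],1,s[2],1,s[3]]; R=Ro.identity(); p=np.array([0,0,g[0]])
    for k in range(7):
        R=R*(Ro.from_rotvec([0,0,T[k]*q[k]]) if k%2==0 else Ro.from_rotvec([0,T[k]*q[k],0]))
        if k==2: p=p+R.apply([g[4],0,g[1]])
        if k==3: p=p+R.apply([-g[4],0,0])
        if k==4: p=p+R.apply([0,0,g[2]])
        if k==5: p=p+R.apply([g[5],0,0])
        if k==6: p=p+R.apply([0,0,g[3]])
    return p,R*Ro.from_matrix(np.array([[0,0,-1],[0,1,0],[1,0,0]]).astype(float))  # tool x=local z
if __name__=="__main__":
    for s in itertools.product((1,-1),repeat=4):
        Rf=[fk(q,[0]*6,s)[1] for q,_,_ in D[:2]]
        C=[a.inv()*Ro.from_quat(d[2]) for a,d in zip(Rf,D)]
        e=(C[0].inv()*C[1]).magnitude()
        if e<.1:
            f=lambda g:np.concatenate([fk(q,g,s)[0]-p for q,p,_ in D]+[np.array([g[4],g[5]])*.02])
            r=least_squares(f,[.3,.4,.4,.3,0,0]); print(s,e,C[0].as_rotvec(),r.x,np.abs(r.fun).max())
E
python3 kin.py
```

```text
(-1, -1, -1, -1) 1.8278998930071307e-08 [ 1.57079632e+00 -9.77139687e-09 -8.74224029e-09] [ 1.25300798  0.75547553  0.77920381  1.10866193 -0.43040127 -0.13558549] 0.02196221661814976
```

The wrist joint limits (q5, q6) stop the arm tilting out to 37° there. I'll set the carafe back in its spot and regrip it with the tool pitched about 22° relative to the carafe, so the tool stays near vertical while hanging.

```bash
cat > g.py <<'E'
from h import *
import sys,json
np.set_printoptions(precision=4,suppress=True)
def RT(t,yaw=8.2):
    "tool down, yawed, tip tilted outward by t deg"
    y=np.radians(yaw);return Ro.from_matrix(np.c_[[0,0,-1],[-np.sin(y),np.cos(y),0],[np.cos(y),np.sin(y),0]])*Ro.from_rotvec([0,-np.radians(t),0])
def go(p,t):
    s=arm.observe(); open("log.txt","a").write(json.dumps([s["qpos"].tolist(),s["tcp_pos"].tolist(),s["eef_rot"].tolist()])+"\n")
    print(round(s["t"],2),s["tcp_pos"],"F",s["wrist_force"],"q",s["qpos"]); print("rel",*rel(p,RT(t),s))
E
python3 -c "
from g import *
go([.4713,-.2864,.2548],0)"
```

```text
8.55 [0.5308 0.0579 0.2994] F [-0.8778  0.1114 -2.5017] q [-0.462   0.1725  0.4427  2.2883 -1.0993  0.2333  2.6656]
rel [ -5.01 -33.47  -9.76] [-0.0254  0.591  -0.0933]
```

```bash
python3 -m creep '[{"x":-1,"y":-3,"z":-1,"ax":0,"ay":0.1,"az":-0.015,"grip":1},{"x":-2,"y":-7,"z":-2,"ax":-0.005,"ay":0.2,"az":-0.03,"grip":1},{"x":-3,"y":-11,"z":-3.2,"ax":-0.01,"ay":0.3,"az":-0.045,"grip":1},{"x":-4,"y":-15.5,"z":-4.5,"ax":-0.015,"ay":0.4,"az":-0.06,"grip":1},{"x":-5,"y":-20,"z":-6,"ax":-0.02,"ay":0.5,"az":-0.08,"grip":1},{"x":-5,"y":-24.5,"z":-7.3,"ax":-0.025,"ay":0.59,"az":-0.093,"grip":1},{"x":-5,"y":-29,"z":-8.6,"ax":-0.025,"ay":0.59,"az":-0.093,"grip":1},{"x":-5,"y":-33.5,"z":-9.8,"ax":-0.025,"ay":0.59,"az":-0.093,"grip":1}]' 40
python3 -c "
from g import *
go([.4713,-.2864,.2548],0)"
```

```text
t: 9.35
tcp_pos: [0.4719, -0.2885, 0.2534]
eef_rot: [-0.051, 0.705, 0.051, 0.705]
wrist_force: [0.3, 0.6, -3.0]
grip_width: 0.0594
9.35 [ 0.4719 -0.2885  0.2534] F [ 0.2799  0.6076 -2.9977] q [ 0.0107  0.5539  0.7663  1.7671 -0.4477  1.0025  2.6648]
rel [-0.14  0.21 -0.03] [0.0016 0.0006 0.0005]
```

```bash
python3 -m creep '[{"x":1,"y":0.2,"z":0,"ax":0,"ay":0,"az":0,"grip":1},{"x":3.5,"y":0.2,"z":0,"ax":0,"ay":0,"az":0,"grip":1},{"x":6.5,"y":0.2,"z":0,"ax":0,"ay":0,"az":0,"grip":1},{"x":9.5,"y":0.2,"z":0,"ax":0,"ay":0,"az":0,"grip":1},{"x":11.5,"y":0.2,"z":0,"ax":0,"ay":0,"az":0,"grip":1},{"x":12.4,"y":0.2,"z":0,"ax":0,"ay":0,"az":0,"grip":1},{"x":12.7,"y":0.2,"z":0,"ax":0,"ay":0,"az":0,"grip":1},{"x":12.7,"y":0.2,"z":0,"ax":0,"ay":0,"az":0,"grip":1}]'
python3 -c "
from g import *
go([.4713,-.2864,.1232],0)"
```

```text
t: 10.15
tcp_pos: [0.4715, -0.2849, 0.1279]
eef_rot: [-0.051, 0.705, 0.05, 0.706]
wrist_force: [0.2, 0.5, -2.7]
grip_width: 0.0594
10.15 [ 0.4715 -0.2849  0.1279] F [ 0.1502  0.528  -2.662 ] q [ 0.0964  0.7013  0.6315  1.9011 -0.6046  0.7362  2.7924]
rel [ 0.47 -0.15 -0.04] [-0.      0.0017  0.0004]
```

```bash
python3 -m creep '[{"x":0.2,"y":0,"z":0,"ax":0,"ay":0,"az":0,"grip":1},{"x":0.35,"y":0,"z":0,"ax":0,"ay":0,"az":0,"grip":1},{"x":0.45,"y":0,"z":0,"ax":0,"ay":0,"az":0,"grip":1},{"x":0.5,"y":0,"z":0,"ax":0,"ay":0,"az":0,"grip":1},{"x":0.5,"y":0,"z":0,"ax":0,"ay":0,"az":0,"grip":1},{"x":0.5,"y":0,"z":0,"ax":0,"ay":0,"az":0,"grip":1},{"x":0.5,"y":0,"z":0,"ax":0,"ay":0,"az":0,"grip":1},{"x":0.5,"y":0,"z":0,"ax":0,"ay":0,"az":0,"grip":1}]'
```

```text
t: 10.95
tcp_pos: [0.4716, -0.2848, 0.1236]
eef_rot: [-0.05, 0.704, 0.051, 0.706]
wrist_force: [-0.1, 2.4, 5.4]
grip_width: 0.0595
```

```bash
python3 -m creep '[{"x":-0.05,"y":0,"z":0,"ax":0,"ay":0,"az":0,"grip":1},{"x":-0.1,"y":0,"z":0,"ax":0,"ay":0,"az":0,"grip":0.6},{"x":-0.1,"y":0,"z":0,"ax":0,"ay":0,"az":0,"grip":0.2},{"x":-0.1,"y":0,"z":0,"ax":0,"ay":0,"az":0,"grip":-0.3},{"x":-0.1,"y":0,"z":0,"ax":0,"ay":0,"az":0,"grip":-0.7},{"x":-0.1,"y":0,"z":0,"ax":0,"ay":0.12,"az":0,"grip":-0.9},{"x":-0.1,"y":0,"z":0,"ax":0,"ay":0.25,"az":0,"grip":-0.9},{"x":-0.1,"y":0,"z":0,"ax":0,"ay":0.384,"az":0,"grip":-0.9}]'
python3 -c "
from g import *
go([.4713,-.2855,.124],-22)
from snap import *
im,W=snap('w5')
u,v=proj(W,[.4713,-.285,.151]); print(u,v)
cv2.imwrite('pics/w5z.png',cv2.resize(im[100:400,120:520],(800,600)))"
```

```text
t: 11.75
tcp_pos: [0.4712, -0.285, 0.1246]
eef_rot: [-0.06, 0.828, 0.039, 0.556]
wrist_force: [0.0, 0.2, -0.4]
grip_width: 0.0882
11.75 [ 0.4712 -0.285   0.1246] F [ 0.0191  0.1841 -0.3793] q [-0.0459  0.9274  0.7832  1.604  -0.3801  1.137   2.5229]
rel [ 0.05 -0.05  0.02] [-0.0013 -0.0032  0.0014]
w5 11.75 [ 0.4712 -0.285   0.1246]
315.32249023176615 246.76736947901782
```

View pics/w5z.png

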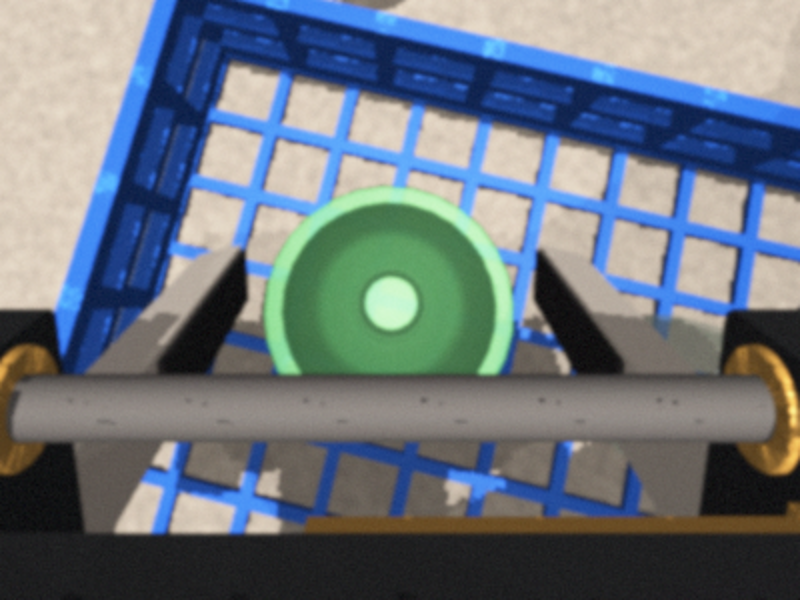

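w5z shows the carafe standing upright between the open jaws, with the ring centre at about (388,309) in the zoom. That is some 16 zoom pixels lower than predicted, so I'll check the camera calibration against the visible fingertips at (245,250–300).

Run:
```python
from snap import *
np.set_printoptions(precision=1,suppress=True)
im,W=load("w5"); s=arm.observe(); R=Ro.from_quat(s["eef_rot"])
P=lambda X:(proj(W,X)-[120,100]+.5)*2
for y in(-.044,.044):
  for z in(-.008,.008): print(y,z,P(s["tcp_pos"]+R.apply([.017,y,z])))
from ov import circ
def ring(x,y,tilt=0): 
    q=np.array([P(c) for c in circ(np.array([x,y,.151]),np.array([tilt,0,1.]),.03)]); return q.min(0),q.max(0)
for x in(.471,.473,.475): print(x,*ring(x,-.285))
```

```text
-0.044 -0.008 [255.1 264.2]
-0.044 0.008 [258.2 312.4]
0.044 -0.008 [541.  261.8]
0.044 0.008 [538.5 310.1]
0.471 [264.713  168.5496] [519.1041 425.8052]
0.473 [263.2385 176.5462] [518.1573 434.8704]
0.475 [261.7578 184.575 ] [517.2065 443.9745]
```

```bash
python3 -m creep '[{"x":-0.11,"y":0,"z":0.28,"ax":0,"ay":0,"az":0,"grip":-0.9},{"x":-0.11,"y":0,"z":0.28,"ax":0,"ay":0,"az":0,"grip":-0.9},{"x":-0.11,"y":0,"z":0.28,"ax":0,"ay":0,"az":0,"grip":1},{"x":-0.11,"y":0,"z":0.28,"ax":0,"ay":0,"az":0,"grip":1},{"x":-0.11,"y":0,"z":0.28,"ax":0,"ay":0,"az":0,"grip":1},{"x":-0.11,"y":0,"z":0.28,"ax":0,"ay":0,"az":0,"grip":1},{"x":-0.11,"y":0,"z":0.28,"ax":0,"ay":0,"az":0,"grip":1},{"x":-0.11,"y":0,"z":0.28,"ax":0,"ay":0,"az":0,"grip":1}]' 45
python3 -c "
from g import *
go([.4713,-.285,.26],-22); print(Ro.from_quat(arm.observe()['eef_rot']).as_matrix())"
```

```text
t: 12.6
tcp_pos: [0.4739, -0.2844, 0.1239]
eef_rot: [-0.059, 0.827, 0.04, 0.558]
wrist_force: [0.8, 1.2, 4.0]
grip_width: 0.0596
12.6 [ 0.4739 -0.2844  0.1239] F [0.7684 1.1718 4.0267] q [-0.0444  0.9279  0.7804  1.6001 -0.3833  1.1376  2.5231]
rel [-12.52  -0.02  -5.33] [-0.0002  0.001  -0.0002]
[[-0.3699 -0.1424  0.9181]
 [-0.0531  0.9898  0.1321]
 [-0.9276  0.0001 -0.3736]]
```

```bash
python3 -m creep '[{"x":-0.5,"y":0,"z":-0.2,"ax":0,"ay":0,"az":0,"grip":1},{"x":-2,"y":0,"z":-0.8,"ax":0,"ay":0,"az":0,"grip":1},{"x":-4,"y":0,"z":-1.6,"ax":0,"ay":0,"az":0,"grip":1},{"x":-6,"y":0,"z":-2.4,"ax":0,"ay":0,"az":0,"grip":1},{"x":-8,"y":0,"z":-3.2,"ax":0,"ay":0,"az":0,"grip":1},{"x":-10,"y":0,"z":-4,"ax":0,"ay":0,"az":0,"grip":1},{"x":-11.5,"y":0,"z":-4.6,"ax":0,"ay":0,"az":0,"grip":1},{"x":-12,"y":0,"z":-4.9,"ax":0,"ay":0,"az":0,"grip":1}]'
cat > hang.py <<'E'
from fit import *
from g import *
Rg=Ro.from_matrix([[-0.3699,-0.1424,0.9181],[-0.0531,0.9898,0.1321],[-0.9276,0.0001,-0.3736]]); L=.1179
def al(z,a):
    a=a/np.linalg.norm(a); v=np.cross(z,a); n=np.linalg.norm(v); return Ro.from_rotvec(v/n*np.arctan2(n,z@a)) if n>1e-9 else Ro.identity()
def pose(m,a):
    a=a/np.linalg.norm(a); return m+L*a, al(np.array([0,0,1.]),a)*Rg
def state(s=None):
    "carafe mouth and axis from the measured pose"
    s=s or arm.observe(); R=Ro.from_quat(s["eef_rot"]); a=R.apply(Rg.inv().apply([0,0,1])); return s["tcp_pos"]-L*a,a
def tell(m,a):
    s=arm.observe(); open("log.txt","a").write(json.dumps([s["qpos"].tolist(),s["tcp_pos"].tolist(),s["eef_rot"].tolist()])+"\n")
    print("t",round(s["t"],2),"q",s["qpos"],"F",s["wrist_force"],"M",s["ft_torque"])
    mm,aa=state(s); F=s["wrist_force"]
    print("along stem from collar mm",(mm-o)@ez*1e3,"from bend along rod",(mm-bd)@rr*1e3,"off rod mm",np.linalg.norm(np.cross(mm-bd,rr))*1e3,"axis to rod deg",np.degrees(np.arccos(aa@rr)),"to stem",np.degrees(np.arccos(aa@ez)),"F along",F@aa)
    print("rel",*rel(*pose(m,a),s))
E
python3 -c "
from hang import *
tell(bd+.110*rr,rr)"
```

```text
t: 13.4
tcp_pos: [0.4739, -0.2849, 0.2553]
eef_rot: [-0.06, 0.826, 0.039, 0.559]
wrist_force: [0.2, 0.2, -3.6]
grip_width: 0.0593
t 13.4 q [-0.0758  0.782   0.8581  1.4887 -0.2889  1.3698  2.5029] F [ 0.2456  0.2098 -3.6258] M [ 0.0911 -0.5916  0.0011]
along stem from collar mm 183.387183249697 from bend along rod 206.91994717009635 off rod mm 372.6263415234228 axis to rod deg 36.670081754005714 to stem 29.848461063452863 F along -3.6262638328874788
rel [-5.11 33.41  8.78] [-0.0303 -0.6346  0.0772]
```

```bash
python3 -m creep '[{"x":-0.8,"y":3,"z":0.8,"ax":0,"ay":-0.06,"az":0,"grip":1},{"x":-1.6,"y":7.2,"z":1.8,"ax":-0.006,"ay":-0.14,"az":0.01,"grip":1},{"x":-2.5,"y":11.6,"z":3,"ax":-0.01,"ay":-0.23,"az":0.025,"grip":1},{"x":-3.4,"y":16,"z":4.2,"ax":-0.015,"ay":-0.32,"az":0.04,"grip":1},{"x":-4.3,"y":20.4,"z":5.4,"ax":-0.02,"ay":-0.41,"az":0.05,"grip":1},{"x":-5.1,"y":24.8,"z":6.6,"ax":-0.024,"ay":-0.5,"az":0.06,"grip":1},{"x":-5.1,"y":29.2,"z":7.8,"ax":-0.03,"ay":-0.58,"az":0.07,"grip":1},{"x":-5.1,"y":33.4,"z":8.8,"ax":-0.03,"ay":-0.635,"az":0.077,"grip":1}]'
python3 -c "
from hang import *
tell(bd+.110*rr,rr)"
```

```text
t: 14.2
tcp_pos: [0.5238, 0.0621, 0.2675]
eef_rot: [-0.02, 0.612, 0.09, 0.786]
wrist_force: [0.5, -0.1, -3.6]
grip_width: 0.0593
t 14.2 q [-0.696   0.3699  0.7971  2.0428 -0.6357  0.6901  2.2319] F [ 0.5025 -0.0882 -3.5671] M [-0.165   0.3798  0.0151]
along stem from collar mm 130.02485055307804 from bend along rod 109.18436053086734 off rod mm 3.670414284623933 axis to rod deg 0.14917642614303198 to stem 7.908065705343275 F along -3.1329386134930775
rel [-0.18 -0.21  0.22] [-0.0015 -0.0011 -0.0031]
```

```bash
python3 -m creep '[{"x":-0.1,"y":-0.1,"z":0.1,"ax":0,"ay":0,"az":0,"grip":1},{"x":-0.18,"y":-0.2,"z":0.22,"ax":-0.001,"ay":-0.001,"az":-0.003,"grip":1},{"x":-0.18,"y":-0.2,"z":0.22,"ax":-0.001,"ay":-0.001,"az":-0.003,"grip":1},{"x":-0.18,"y":-0.2,"z":0.22,"ax":-0.001,"ay":-0.001,"az":-0.003,"grip":1},{"x":-0.18,"y":-0.2,"z":0.22,"ax":-0.001,"ay":-0.001,"az":-0.003,"grip":1},{"x":-0.18,"y":-0.2,"z":0.22,"ax":-0.001,"ay":-0.001,"az":-0.003,"grip":1},{"x":-0.18,"y":-0.2,"z":0.22,"ax":-0.001,"ay":-0.001,"az":-0.003,"grip":1},{"x":-0.18,"y":-0.2,"z":0.22,"ax":-0.001,"ay":-0.001,"az":-0.003,"grip":1}]'
python3 - <<'E'
from hang import *
tell(bd+.110*rr,rr)
m,a=state(); z=[]
for n,c in(("s6","scene"),("t6","top"),("w6","wrist")):
    im,W=snap(n,c); k={"s6":8,"t6":8,"w6":4}[n]; u,v=proj(W,m).astype(int); w,h=400//k,300//k*(2 if n=="w6" else 1)
    u0,v0=int(np.clip(u-w//2,0,640-w)),int(np.clip(v-h//2,0,400-h)); print(n,u0,v0,k)
    q=cv2.convertScaleAbs(cv2.resize(im[v0:v0+h,u0:u0+w],None,fx=k,fy=k,interpolation=cv2.INTER_CUBIC),alpha=1.4)
    P=lambda X:tuple(int(r) for r in (proj(W,X)-[u0,v0]+.5)*k)
    cv2.line(q,P(m),P(m+.145*a),(255,255,0),1); cv2.line(q,P(bd),P(bd+.08*rr),(0,255,255),1); cv2.circle(q,P(o),4,(255,0,255),1); z.append(q[:300] if n!="w6" else q)
Z=np.hstack([np.vstack([cv2.resize(q,(400,300)) for q in z[:2]]),cv2.resize(z[2],(400,600))]); cv2.imwrite("pics/v6.png",Z)
E
```

```text
t: 15.0
tcp_pos: [0.5275, 0.0586, 0.2696]
eef_rot: [-0.022, 0.612, 0.089, 0.786]
wrist_force: [-0.3, 0.3, -2.8]
grip_width: 0.0592
t 15.0 q [-0.6921  0.3732  0.8013  2.0318 -0.6291  0.6982  2.2308] F [-0.2624  0.279  -2.7678] M [-0.1728  0.4698 -0.0054]
along stem from collar mm 130.24751891304598 from bend along rod 109.32275329482871 off rod mm 2.2453236494530966 axis to rod deg 0.12337793131780897 to stem 7.760673180033219 F along -2.111597186110279
rel [-0.02  0.18 -0.14] [-0.0003 -0.0015  0.0016]
s6 15.0 [0.5275 0.0586 0.2696]
s6 312 194 8
t6 15.05 [0.5274 0.0586 0.2696]
t6 249 159 8
w6 15.1 [0.5275 0.0587 0.2696]
w6 265 172 4
```

View pics/v6.png

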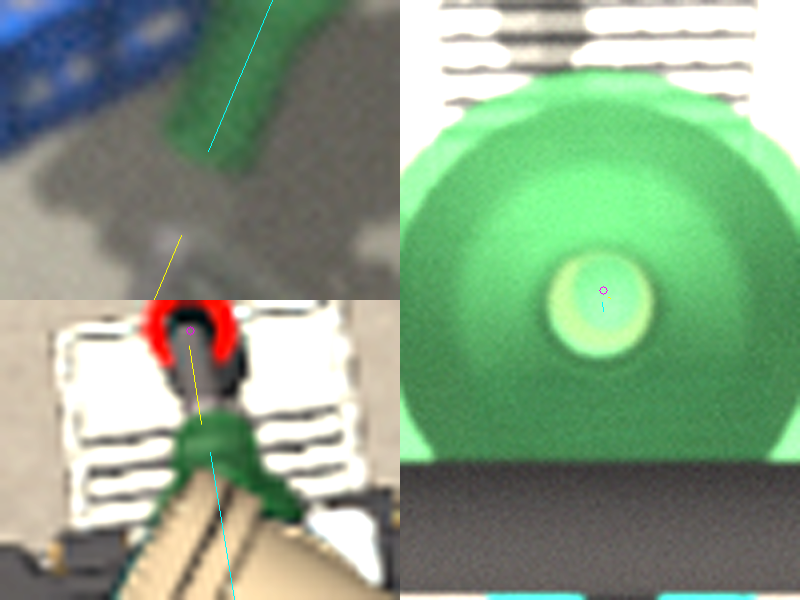

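v6 shows the wrist camera looking straight through the base into the bore. The mouth circle is at (600,303) with radius 52, and the rod tip disc inside it is at (605,290) with radius about 33. So the tip is about 1.3 mm to +y and 3.3 mm to −z of the mouth centre. I'll correct that, creep 15 mm closer and look again.

```bash
python3 -m creep '[{"x":0.1,"y":0.1,"z":-0.2,"ax":0,"ay":0,"az":0,"grip":1},{"x":0.12,"y":0.13,"z":-0.31,"ax":0,"ay":0,"az":0,"grip":1},{"x":0.4,"y":0.13,"z":-0.2,"ax":0,"ay":0,"az":0,"grip":1},{"x":0.8,"y":0.13,"z":-0.04,"ax":0,"ay":0,"az":0,"grip":1},{"x":1.2,"y":0.13,"z":0.12,"ax":0,"ay":0,"az":0,"grip":1},{"x":1.51,"y":0.13,"z":0.25,"ax":0,"ay":0,"az":0,"grip":1},{"x":1.51,"y":0.13,"z":0.25,"ax":0,"ay":0,"az":0,"grip":1},{"x":1.51,"y":0.13,"z":0.25,"ax":0,"ay":0,"az":0,"grip":1}]'
cat > look.py <<'E'
from hang import *
def look(n,k=12):
    im,W=snap(n); m,a=state(); u,v=proj(W,m).astype(int); u0,v0=u-25,v-25; print("crop",u0,v0,k)
    c=cv2.resize(im[v0:v0+50,u0:u0+50],None,fx=k,fy=k,interpolation=cv2.INTER_CUBIC)
    q=np.clip((c.astype(float)-c.min((0,1)))/(np.ptp(c,(0,1)))*255,0,255).astype(np.uint8)
    P=lambda X:tuple(int(r) for r in (proj(W,X)-[u0,v0]+.5)*k)
    for X,col in((m,(255,255,0)),(bd+.0715*rr,(0,255,255)),(bd,(0,0,0)),(o,(255,0,255))): cv2.circle(q,P(X),4,col,1)
    cv2.imwrite(f"pics/{n}z.png",q)
E
python3 -c "
from look import *
tell(bd+.095*rr,rr); look('w7')"
```

```text
t: 15.95
tcp_pos: [0.5332, 0.062, 0.2556]
eef_rot: [-0.022, 0.612, 0.089, 0.786]
wrist_force: [-0.3, -0.2, -3.4]
grip_width: 0.0596
t 15.95 q [-0.6693  0.4003  0.7728  2.0373 -0.6657  0.6733  2.259 ] F [-0.3333 -0.1974 -3.4031] M [-0.2162  0.4184 -0.0252]
along stem from collar mm 115.05571472413922 from bend along rod 94.27411768907744 off rod mm 2.5410925670765705 axis to rod deg 0.134431728621352 to stem 7.748214311919665 F along -2.5052563436292328
rel [-0.15  0.05  0.18] [-0.0001 -0.0017  0.0017]
w7 15.95 [0.5332 0.062  0.2556]
crop 290 222 12
```

View pics/w7z.png

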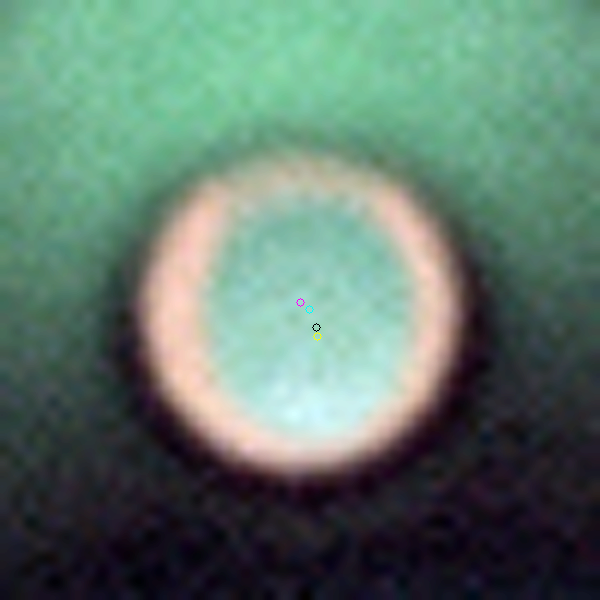

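w7z shows the mouth centre at (300,313) and the rod tip disc at (309,334). The model marks are within 0.7 mm of both, so the fit holds. I'll correct laterally and thread the tip in.

```bash
python3 -m creep '[{"x":-0.1,"y":0.05,"z":0.12,"ax":0,"ay":-0.001,"az":0.001,"grip":1},{"x":-0.15,"y":0.06,"z":0.18,"ax":0,"ay":-0.002,"az":0.002,"grip":1},{"x":0.3,"y":0.06,"z":0.36,"ax":0,"ay":-0.002,"az":0.002,"grip":1},{"x":0.75,"y":0.06,"z":0.54,"ax":0,"ay":-0.002,"az":0.002,"grip":1},{"x":1.2,"y":0.06,"z":0.72,"ax":0,"ay":-0.002,"az":0.002,"grip":1},{"x":1.65,"y":0.06,"z":0.91,"ax":0,"ay":-0.002,"az":0.002,"grip":1},{"x":2.1,"y":0.06,"z":1.09,"ax":0,"ay":-0.002,"az":0.002,"grip":1},{"x":2.17,"y":0.06,"z":1.11,"ax":0,"ay":-0.002,"az":0.002,"grip":1}]'
python3 -c "
from hang import *
tell(bd+.050*rr,rr)"
```

```text
t: 16.8
tcp_pos: [0.5489, 0.0669, 0.237]
eef_rot: [-0.021, 0.611, 0.09, 0.786]
wrist_force: [0.8, -0.2, -3.4]
grip_width: 0.0594
t 16.8 q [-0.6291  0.4469  0.7285  2.0249 -0.7196  0.6495  2.299 ] F [ 0.7881 -0.1944 -3.4044] M [-0.1681  0.5074  0.0805]
along stem from collar mm 90.82456600172718 from bend along rod 69.49839687211576 off rod mm 0.47299001853916034 axis to rod deg 0.027157776969551014 to stem 7.87987745373523 F along -3.149940054875188
rel [ 1.8  -0.03  0.76] [ 0.0001 -0.0003 -0.0004]
```

```bash
python3 -m creep '[{"x":0.25,"y":0,"z":0.1,"ax":0,"ay":0,"az":0,"grip":1},{"x":0.5,"y":-0.01,"z":0.2,"ax":0,"ay":0,"az":0,"grip":1},{"x":0.75,"y":-0.02,"z":0.3,"ax":0,"ay":0,"az":0,"grip":1},{"x":1.0,"y":-0.03,"z":0.41,"ax":0,"ay":0,"az":0,"grip":1},{"x":1.25,"y":-0.03,"z":0.52,"ax":0,"ay":0,"az":0,"grip":1},{"x":1.5,"y":-0.03,"z":0.62,"ax":0,"ay":0,"az":0,"grip":1},{"x":1.8,"y":-0.03,"z":0.76,"ax":0,"ay":0,"az":0,"grip":1},{"x":1.8,"y":-0.03,"z":0.76,"ax":0,"ay":0,"az":0,"grip":1}]'
python3 -c "
from hang import *
tell(bd+.025*rr,rr)"
```

```text
t: 17.6
tcp_pos: [0.5605, 0.0698, 0.2219]
eef_rot: [-0.021, 0.611, 0.09, 0.786]
wrist_force: [-0.5, 0.9, -3.7]
grip_width: 0.0594
t 17.6 q [-0.6005  0.4824  0.6957  2.0149 -0.758   0.6301  2.3274] F [-0.4869  0.9216 -3.6961] M [-0.156   0.4713  0.0614]
along stem from collar mm 71.75392604644792 from bend along rod 50.193203900702215 off rod mm 0.2583204315033817 axis to rod deg 0.03230087318385706 to stem 7.907205935269341 F along -2.8252226999262
rel [ 2.35 -0.01  0.92] [ 0.0001  0.0002 -0.0005]
```

```bash
python3 -m creep '[{"x":0.3,"y":0,"z":0.12,"ax":0,"ay":0,"az":0,"grip":1},{"x":0.6,"y":0,"z":0.24,"ax":0,"ay":0,"az":0,"grip":1},{"x":0.9,"y":0,"z":0.35,"ax":0,"ay":0,"az":0,"grip":1},{"x":1.2,"y":-0.01,"z":0.47,"ax":0,"ay":0,"az":0,"grip":1},{"x":1.5,"y":-0.01,"z":0.59,"ax":0,"ay":0,"az":0,"grip":1},{"x":1.8,"y":-0.01,"z":0.7,"ax":0,"ay":0,"az":0,"grip":1},{"x":2.1,"y":-0.01,"z":0.82,"ax":0,"ay":0,"az":0,"grip":1},{"x":2.35,"y":-0.01,"z":0.92,"ax":0,"ay":0,"az":0,"grip":1}]'
python3 -c "
from look import *
tell(bd+.010*rr,rr); look('w8')
# frames for turning: waypoint list
for d,f in((.010,0),(.004,.8/8),(-.004,.3),(-.012,.6),(-.018,.9),(-.022,1)):
    a=rr*(1-f)+ez*f; a/=np.linalg.norm(a); m=bd+d*(rr if d>0 else ez); print(d,*rel(*pose(m,a)))"
```

```text
t: 18.4
tcp_pos: [0.575, 0.0736, 0.2016]
eef_rot: [-0.021, 0.611, 0.09, 0.786]
wrist_force: [-0.2, 0.7, -3.3]
grip_width: 0.0593
t 18.4 q [-0.5669  0.5277  0.6543  2.0012 -0.8048  0.6043  2.3611] F [-0.1848  0.7452 -3.274 ] M [-0.2031  0.4651  0.0456]
along stem from collar mm 46.82357845310954 from bend along rod 25.046660338950858 off rod mm 0.17477628159244954 axis to rod deg 0.043328581071807454 to stem 7.92410974338988 F along -2.632802938928287
rel [1.4  0.01 0.55] [ 0.      0.0005 -0.0005]
w8 18.4 [0.575  0.0736 0.2016]
crop 290 222 12
0.01 [1.37 0.01 0.55] [ 0.0001  0.0003 -0.0004]
0.004 [1.88 0.1  0.9 ] [ 0.0011  0.0116 -0.0084]
-0.004 [2.55 0.25 1.4 ] [ 0.003   0.0343 -0.0244]
-0.012 [3.19 0.47 2.  ] [ 0.006   0.0685 -0.0483]
-0.018 [3.67 0.7  2.55] [ 0.0089  0.1028 -0.0718]
-0.022 [4.02 0.76 2.78] [ 0.0098  0.1143 -0.0796]
```

View pics/w8z.png

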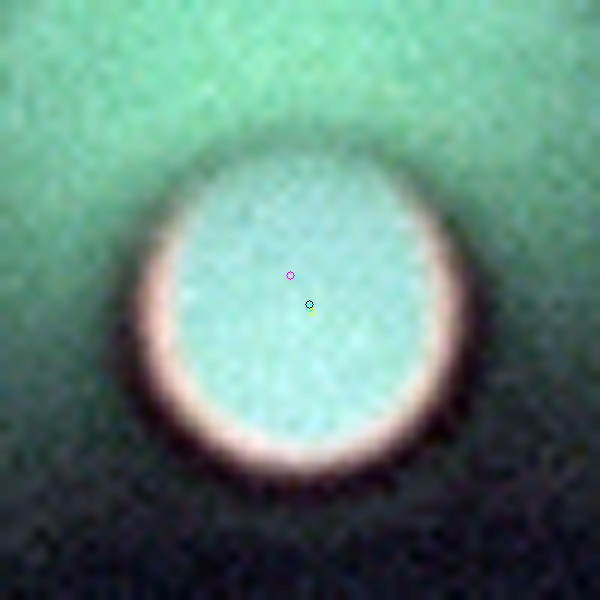

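w8z shows the rod concentric in the bore, disc centre at about (302,312) against mouth (300,313), with no contact force. I'll continue down to the bend and start turning onto the stem axis.

```bash
python3 -m creep '[{"x":0.3,"y":0,"z":0.12,"ax":0,"ay":0,"az":0,"grip":1},{"x":0.6,"y":0,"z":0.24,"ax":0,"ay":0,"az":0,"grip":1},{"x":0.9,"y":0,"z":0.36,"ax":0,"ay":0,"az":0,"grip":1},{"x":1.15,"y":0,"z":0.46,"ax":0,"ay":0,"az":0,"grip":1},{"x":1.37,"y":0.01,"z":0.55,"ax":0,"ay":0,"az":0,"grip":1},{"x":1.63,"y":0.05,"z":0.72,"ax":0,"ay":0.006,"az":-0.004,"grip":1},{"x":1.88,"y":0.1,"z":0.9,"ax":0.001,"ay":0.012,"az":-0.008,"grip":1},{"x":1.88,"y":0.1,"z":0.9,"ax":0.001,"ay":0.012,"az":-0.008,"grip":1}]'
python3 -c "
from look import *
for d,f in((.004,.8/8),(-.004,.3),(-.012,.6),(-.018,.9),(-.022,1)):
    a=rr*(1-f)+ez*f; a/=np.linalg.norm(a); m=bd+d*(rr if d>0 else ez); print(d,*rel(*pose(m,a)))
tell(m,a)"
```

```text
t: 19.25
tcp_pos: [0.5882, 0.0786, 0.1859]
eef_rot: [-0.024, 0.616, 0.086, 0.783]
wrist_force: [0.5, 0.2, -3.8]
grip_width: 0.0595
0.004 [ 0.01 -0.04 -0.04] [ 0.001  -0.0003 -0.0004]
-0.004 [0.67 0.12 0.47] [ 0.0029  0.0224 -0.0164]
-0.012 [1.31 0.33 1.08] [ 0.0058  0.0566 -0.0402]
-0.018 [1.78 0.57 1.63] [ 0.0087  0.0909 -0.0638]
-0.022 [2.13 0.63 1.87] [ 0.0097  0.1024 -0.0716]
t 19.25 q [-0.5614  0.5731  0.6421  1.9715 -0.8175  0.6039  2.3548] F [ 0.462   0.1512 -3.8456] M [-0.1445  0.4583 -0.0235]
along stem from collar mm 26.018647199040018 from bend along rod 3.9723282443544843 off rod mm 0.6435311653708469 axis to rod deg 0.7770751032312673 to stem 7.105722179777005 F along -3.393180176025412
rel [2.13 0.63 1.87] [ 0.0097  0.1024 -0.0716]
```

```bash
python3 -m creep '[{"x":0.22,"y":0.03,"z":0.15,"ax":0.001,"ay":0.007,"az":-0.005,"grip":1},{"x":0.45,"y":0.07,"z":0.3,"ax":0.002,"ay":0.014,"az":-0.011,"grip":1},{"x":0.67,"y":0.12,"z":0.47,"ax":0.003,"ay":0.022,"az":-0.016,"grip":1},{"x":0.83,"y":0.17,"z":0.62,"ax":0.004,"ay":0.031,"az":-0.022,"grip":1},{"x":0.99,"y":0.22,"z":0.77,"ax":0.005,"ay":0.04,"az":-0.028,"grip":1},{"x":1.15,"y":0.27,"z":0.92,"ax":0.005,"ay":0.048,"az":-0.034,"grip":1},{"x":1.31,"y":0.33,"z":1.08,"ax":0.006,"ay":0.057,"az":-0.04,"grip":1},{"x":1.31,"y":0.33,"z":1.08,"ax":0.006,"ay":0.057,"az":-0.04,"grip":1}]'
python3 -c "
from look import *
for d,f in((-.012,.6),(-.016,.8),(-.020,1),(-.022,1),(-.024,1)):
    a=rr*(1-f)+ez*f; a/=np.linalg.norm(a); m=bd+d*(rr if d>0 else ez); print(d,*rel(*pose(m,a)))
tell(m,a)"
```

```text
t: 20.05
tcp_pos: [0.601, 0.0848, 0.176]
eef_rot: [-0.037, 0.637, 0.068, 0.767]
wrist_force: [-0.4, 0.6, -2.9]
grip_width: 0.0594
-0.012 [ 0. -0. -0.] [ 0.     -0.0004 -0.0002]
-0.016 [0.28 0.16 0.38] [ 0.002   0.0224 -0.0159]
-0.02 [0.57 0.33 0.77] [ 0.0039  0.0453 -0.0315]
-0.022 [0.76 0.33 0.83] [ 0.0039  0.0453 -0.0315]
-0.024 [0.95 0.32 0.9 ] [ 0.0039  0.0453 -0.0315]
t 20.05 q [-0.6161  0.6405  0.7017  1.8922 -0.7526  0.6785  2.2475] F [-0.415   0.6476 -2.9136] M [-0.0273  0.3835  0.0217]
along stem from collar mm 10.022381986557257 from bend along rod -11.869305642059155 off rod mm 1.6082585334570436 axis to rod deg 4.745194682600291 to stem 3.1362347716218637 F along -2.3032248350967457
rel [0.95 0.32 0.9 ] [ 0.0039  0.0453 -0.0315]
```

```bash
python3 -m creep '[{"x":0.08,"y":0.04,"z":0.1,"ax":0.001,"ay":0.006,"az":-0.004,"grip":1},{"x":0.16,"y":0.08,"z":0.2,"ax":0.001,"ay":0.012,"az":-0.008,"grip":1},{"x":0.24,"y":0.13,"z":0.32,"ax":0.002,"ay":0.018,"az":-0.013,"grip":1},{"x":0.28,"y":0.16,"z":0.38,"ax":0.002,"ay":0.022,"az":-0.016,"grip":1},{"x":0.35,"y":0.2,"z":0.48,"ax":0.002,"ay":0.028,"az":-0.02,"grip":1},{"x":0.42,"y":0.24,"z":0.57,"ax":0.003,"ay":0.034,"az":-0.024,"grip":1},{"x":0.42,"y":0.24,"z":0.57,"ax":0.003,"ay":0.034,"az":-0.024,"grip":1},{"x":0.42,"y":0.24,"z":0.57,"ax":0.003,"ay":0.034,"az":-0.024,"grip":1}]'
python3 -c "
from look import *
for d,f in((-.018,.9),(-.020,1),(-.022,1),(-.024,1)):
    a=rr*(1-f)+ez*f; a/=np.linalg.norm(a); m=bd+d*(rr if d>0 else ez); print(d,*rel(*pose(m,a)))
tell(m,a); s=arm.observe(); print('tool F',Ro.from_quat(s['eef_rot']).inv().apply(s['wrist_force']))"
```

```text
t: 20.85
tcp_pos: [0.6065, 0.0882, 0.1731]
eef_rot: [-0.044, 0.65, 0.058, 0.757]
wrist_force: [-0.1, 1.9, -2.9]
grip_width: 0.0591
-0.018 [0.02 0.01 0.04] [-0.0009  0.0001 -0.0006]
-0.02 [0.16 0.1  0.24] [ 0.0001  0.0115 -0.0084]
-0.022 [0.34 0.1  0.31] [ 0.0001  0.0115 -0.0084]
-0.024 [0.53 0.1  0.38] [ 0.0001  0.0115 -0.0084]
t 20.85 q [-0.6435  0.6751  0.734   1.846  -0.7166  0.7283  2.1892] F [-0.0941  1.9387 -2.8723] M [0.8192 0.1721 0.1769]
along stem from collar mm 4.345264306607442 from bend along rod -17.4461879181736 off rod mm 2.724022373220975 axis to rod deg 7.0825902989567355 to stem 0.7987469202000276 F along -2.5794750904627946
rel [0.53 0.1  0.38] [ 0.0001  0.0115 -0.0084]
tool F [ 2.8836  1.9073 -0.2545]
```

Light contact has begun: +1.9 N in y, with the taper pushing the mouth toward +y. I'll yield about 1 mm to +y and continue.

```bash
python3 -m creep '[{"x":0,"y":0.05,"z":0,"ax":0,"ay":0.002,"az":-0.002,"grip":1},{"x":0,"y":0.1,"z":0.03,"ax":0,"ay":0.004,"az":-0.003,"grip":1},{"x":0.04,"y":0.14,"z":0.08,"ax":0,"ay":0.006,"az":-0.005,"grip":1},{"x":0.08,"y":0.17,"z":0.14,"ax":0,"ay":0.008,"az":-0.006,"grip":1},{"x":0.12,"y":0.2,"z":0.2,"ax":0,"ay":0.01,"az":-0.007,"grip":1},{"x":0.16,"y":0.2,"z":0.24,"ax":0,"ay":0.0115,"az":-0.008,"grip":1},{"x":0.16,"y":0.2,"z":0.24,"ax":0,"ay":0.0115,"az":-0.008,"grip":1},{"x":0.16,"y":0.2,"z":0.24,"ax":0,"ay":0.0115,"az":-0.008,"grip":1}]'
cat > fin.py <<'E'
from look import *
for d,f in((-.020,1),(-.022,1),(-.024,1),(-.026,1)):
    a=rr*(1-f)+ez*f; a/=np.linalg.norm(a); m=bd+d*(rr if d>0 else ez); print(d,*rel(*pose(m,a)))
tell(m,a); s=arm.observe(); print('tool F',Ro.from_quat(s['eef_rot']).inv().apply(s['wrist_force']),"ext",s["wrist_force"]-[0,.2,-3.3])
E
python3 fin.py
```

```text
t: 21.65
tcp_pos: [0.6088, 0.0898, 0.172]
eef_rot: [-0.047, 0.654, 0.054, 0.753]
wrist_force: [-0.1, 1.8, -3.8]
grip_width: 0.0594
-0.02 [ 0.01 -0.02  0.02] [-0.0005 -0.0001  0.0005]
-0.022 [ 0.19 -0.02  0.09] [-0.0005 -0.0001  0.0005]
-0.024 [ 0.38 -0.02  0.17] [-0.0005 -0.0001  0.0005]
-0.026 [ 0.56 -0.02  0.24] [-0.0005 -0.0001  0.0005]
t 21.65 q [-0.6528  0.688   0.7442  1.8288 -0.7046  0.7458  2.1692] F [-0.1263  1.755  -3.778 ] M [0.4382 0.2623 0.1177]
along stem from collar mm 2.110711091976695 from bend along rod -19.697897401767108 off rod mm 2.76191955005958 axis to rod deg 7.904275306415876 to stem 0.034576601907859085 F along -3.3337828828780096
rel [ 0.56 -0.02  0.24] [-0.0005 -0.0001  0.0005]
tool F [ 3.758   1.7553 -0.4064] ext [-0.1263  1.555  -0.478 ]
```

```bash
python3 -m creep '[{"x":0,"y":0.03,"z":0,"ax":0,"ay":0,"az":0,"grip":1},{"x":0.05,"y":0.05,"z":0.02,"ax":0,"ay":0,"az":0,"grip":1},{"x":0.1,"y":0.06,"z":0.04,"ax":0,"ay":0,"az":0,"grip":1},{"x":0.15,"y":0.06,"z":0.06,"ax":0,"ay":0,"az":0,"grip":1},{"x":0.19,"y":0.06,"z":0.07,"ax":0,"ay":0,"az":0,"grip":1},{"x":0.19,"y":0.06,"z":0.07,"ax":0,"ay":0,"az":0,"grip":1},{"x":0.19,"y":0.06,"z":0.07,"ax":0,"ay":0,"az":0,"grip":1},{"x":0.19,"y":0.06,"z":0.07,"ax":0,"ay":0,"az":0,"grip":1}]'
python3 fin.py
```

```text
t: 22.45
tcp_pos: [0.6096, 0.0902, 0.1704]
eef_rot: [-0.047, 0.654, 0.054, 0.753]
wrist_force: [-2.7, -0.8, 0.2]
grip_width: 0.0591
-0.02 [-0.16 -0.06 -0.05] [-0.0006  0.0001  0.0007]
-0.022 [ 0.03 -0.06  0.02] [-0.0006  0.0001  0.0007]
-0.024 [ 0.21 -0.06  0.09] [-0.0006  0.0001  0.0007]
-0.026 [ 0.4  -0.06  0.17] [-0.0006  0.0001  0.0007]
t 22.45 q [-0.6517  0.6909  0.7423  1.8278 -0.7067  0.7437  2.1697] F [-2.7379 -0.8316  0.182 ] M [-0.3487  0.6359 -0.0718]
along stem from collar mm 0.32450489173005065 from bend along rod -21.496600936539824 off rod mm 2.8161250520336236 axis to rod deg 7.903535751253668 to stem 0.05234552997236708 F along 1.5718934824078385
rel [ 0.4  -0.06  0.17] [-0.0006  0.0001  0.0007]
tool F [-0.577  -0.4351 -2.7746] ext [-2.7379 -1.0316  3.482 ]
```

```bash
python3 -m creep '[{"x":0.02,"y":0,"z":0.01,"ax":0,"ay":0,"az":0,"grip":1},{"x":0.05,"y":0,"z":0.02,"ax":0,"ay":0,"az":0,"grip":1},{"x":0.07,"y":0,"z":0.03,"ax":0,"ay":0,"az":0,"grip":1},{"x":0.1,"y":0,"z":0.04,"ax":0,"ay":0,"az":0,"grip":1},{"x":0.1,"y":0,"z":0.04,"ax":0,"ay":0,"az":0,"grip":1},{"x":0.1,"y":0,"z":0.04,"ax":0,"ay":0,"az":0,"grip":1},{"x":0.1,"y":0,"z":0.04,"ax":0,"ay":0,"az":0,"grip":1},{"x":0.1,"y":0,"z":0.04,"ax":0,"ay":0,"az":0,"grip":1}]'
python3 fin.py | tail -4
python3 - <<'E'
from snap import *
im,W=snap("s9","scene"); c=cv2.convertScaleAbs(cv2.resize(im[195:275,280:387],(800,600),interpolation=cv2.INTER_CUBIC),alpha=1.5); cv2.imwrite("pics/s9z.png",c)
E
```

```text
t: 23.25
tcp_pos: [0.6102, 0.0904, 0.1695]
eef_rot: [-0.047, 0.654, 0.054, 0.753]
wrist_force: [-3.8, -4.0, 5.0]
grip_width: 0.0593
t 23.25 q [-0.6506  0.6927  0.7409  1.8271 -0.7081  0.7428  2.1706] F [-3.8031 -3.9865  5.0016] M [-0.8274  0.8746 -0.1738]
along stem from collar mm -0.7791727874320407 from bend along rod -22.597495632311322 off rod mm 2.9189268537978132 axis to rod deg 7.900557865201109 to stem 0.045602481243451225 F along 6.495792957360443
rel [ 0.3  -0.06  0.13] [-0.0006  0.0001  0.0006]
tool F [-5.559  -3.4075 -3.5856] ext [-3.8031 -4.1865  8.3016]
s9 23.25 [0.6102 0.0904 0.1695]
```

```bash
python3 -m creep '[{"x":0,"y":-0.03,"z":0,"ax":0,"ay":0,"az":0,"grip":1},{"x":0,"y":-0.07,"z":0,"ax":0,"ay":0,"az":0,"grip":1},{"x":0,"y":-0.07,"z":0,"ax":0,"ay":0,"az":0,"grip":1},{"x":0,"y":-0.07,"z":0,"ax":0,"ay":0,"az":0,"grip":1},{"x":0,"y":-0.07,"z":0,"ax":0,"ay":0,"az":0,"grip":1},{"x":0,"y":-0.07,"z":0,"ax":0,"ay":0,"az":0,"grip":1},{"x":0,"y":-0.07,"z":0,"ax":0,"ay":0,"az":0,"grip":1},{"x":0,"y":-0.07,"z":0,"ax":0,"ay":0,"az":0,"grip":1}]'
python3 fin.py | tail -4
```

```text
t: 24.1
tcp_pos: [0.6102, 0.0902, 0.1695]
eef_rot: [-0.047, 0.654, 0.054, 0.753]
wrist_force: [-4.7, -3.0, 5.0]
grip_width: 0.0596
t 24.1 q [-0.6494  0.6925  0.7402  1.827  -0.7085  0.7431  2.1718] F [-4.6618 -2.9995  5.0112] M [-0.6514  0.9625 -0.1504]
along stem from collar mm -0.7917454568870921 from bend along rod -22.599896121922196 off rod mm 2.989699480147782 axis to rod deg 7.8819752764328 to stem 0.003431031717188159 F along 6.861108169789727
rel [ 0.29 -0.05  0.13] [-0.0002 -0.     -0.0001]
tool F [-5.6695 -2.303  -4.2889] ext [-4.6618 -3.1995  8.3112]
```

```bash
python3 -m creep '[{"x":0,"y":-0.06,"z":0,"ax":0,"ay":0,"az":0,"grip":1},{"x":0,"y":-0.12,"z":0,"ax":0,"ay":0,"az":0,"grip":1},{"x":0.03,"y":-0.15,"z":0.01,"ax":0,"ay":0,"az":0,"grip":1},{"x":0.06,"y":-0.15,"z":0.02,"ax":0,"ay":0,"az":0,"grip":1},{"x":0.09,"y":-0.15,"z":0.04,"ax":0,"ay":0,"az":0,"grip":1},{"x":0.09,"y":-0.15,"z":0.04,"ax":0,"ay":0,"az":0,"grip":1},{"x":0.09,"y":-0.15,"z":0.04,"ax":0,"ay":0,"az":0,"grip":1},{"x":0.09,"y":-0.15,"z":0.04,"ax":0,"ay":0,"az":0,"grip":1}]'
python3 fin.py | tail -4
```

```text
t: 24.9
tcp_pos: [0.6106, 0.0899, 0.169]
eef_rot: [-0.046, 0.654, 0.055, 0.753]
wrist_force: [-6.6, -0.6, 9.0]
grip_width: 0.0595
t 24.9 q [-0.646   0.6931  0.7379  1.8261 -0.7101  0.744   2.1752] F [-6.6433 -0.6396  8.9915] M [-0.106   1.2978  0.0305]
along stem from collar mm -1.3562183109550527 from bend along rod -23.147887495130124 off rod mm 3.137947917314748 axis to rod deg 7.83488848794674 to stem 0.13299950857877027 F along 11.118766098370184
rel [ 0.24 -0.01  0.11] [ 0.0005 -0.0005 -0.0022]
tool F [-9.8338  0.3415 -5.345 ] ext [-6.6433 -0.8396 12.2915]
```

```bash
python3 -m creep '[{"x":-0.03,"y":0,"z":-0.01,"ax":0,"ay":0,"az":0,"grip":1},{"x":-0.07,"y":0,"z":-0.03,"ax":0,"ay":0,"az":0,"grip":1},{"x":-0.11,"y":0,"z":-0.04,"ax":0,"ay":0,"az":0,"grip":1},{"x":-0.15,"y":0,"z":-0.06,"ax":0,"ay":0,"az":0,"grip":1},{"x":-0.17,"y":0,"z":-0.07,"ax":0,"ay":0,"az":0,"grip":1},{"x":-0.17,"y":0,"z":-0.07,"ax":0,"ay":0,"az":0,"grip":1},{"x":-0.17,"y":0,"z":-0.07,"ax":0,"ay":0,"az":0,"grip":1},{"x":-0.17,"y":0,"z":-0.07,"ax":0,"ay":0,"az":0,"grip":1}]'
python3 fin.py | tail -4
python3 - <<'E'
from snap import *
im,W=snap("s10","scene"); c=cv2.convertScaleAbs(cv2.resize(im[195:275,280:387],(533,400),interpolation=cv2.INTER_CUBIC),alpha=1.5)
im2,W2=snap("t10","top"); c2=cv2.convertScaleAbs(cv2.resize(im2[140:200,250:300],(267,400)[:2],interpolation=cv2.INTER_CUBIC),alpha=1.2)
cv2.imwrite("pics/s10z.png",np.hstack([c,c2]))
E
```

```text
t: 25.7
tcp_pos: [0.61, 0.0898, 0.1699]
eef_rot: [-0.046, 0.654, 0.055, 0.753]
wrist_force: [-2.9, 2.2, 2.1]
grip_width: 0.0596
t 25.7 q [-0.6478  0.6914  0.7396  1.8272 -0.7083  0.7442  2.1738] F [-2.9007  2.1968  2.119 ] M [1.007  0.7034 0.3071]
along stem from collar mm -0.25791864873483455 from bend along rod -22.042643726614624 off rod mm 3.101884552384923 axis to rod deg 7.849543502052986 to stem 0.08736663273717271 F along 3.1094153036618035
rel [ 0.34 -0.01  0.15] [ 0.0005 -0.0003 -0.0014]
tool F [-2.4516  2.5931 -2.2351] ext [-2.9007  1.9968  5.419 ]
s10 25.7 [0.61   0.0898 0.1699]
t10 25.75 [0.61   0.0897 0.1699]
```

View pics/s10z.png

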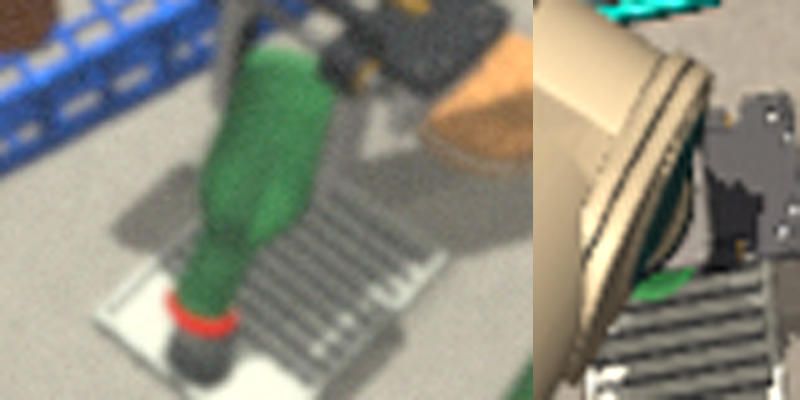

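s10z shows the carafe neck seated on the red collar at (200,315), with no black taper visible. I'll relieve the +2 N side load and recheck how the collar takes the load.

```bash
python3 -m creep '[{"x":0,"y":0.04,"z":0,"ax":0,"ay":0,"az":0,"grip":1},{"x":0,"y":0.07,"z":0,"ax":0,"ay":0,"az":0,"grip":1},{"x":0,"y":0.07,"z":0,"ax":0,"ay":0,"az":0,"grip":1},{"x":0,"y":0.07,"z":0,"ax":0,"ay":0,"az":0,"grip":1},{"x":0,"y":0.07,"z":0,"ax":0,"ay":0,"az":0,"grip":1},{"x":0,"y":0.07,"z":0,"ax":0,"ay":0,"az":0,"grip":1},{"x":0,"y":0.07,"z":0,"ax":0,"ay":0,"az":0,"grip":1},{"x":0,"y":0.07,"z":0,"ax":0,"ay":0,"az":0,"grip":1}]'
python3 fin.py | tail -4
python3 -m creep '[{"x":0.03,"y":0,"z":0.01,"ax":0,"ay":0,"az":0,"grip":1},{"x":0.06,"y":0,"z":0.02,"ax":0,"ay":0,"az":0,"grip":1},{"x":0.1,"y":0,"z":0.04,"ax":0,"ay":0,"az":0,"grip":1},{"x":0.1,"y":0,"z":0.04,"ax":0,"ay":0,"az":0,"grip":1},{"x":0.1,"y":0,"z":0.04,"ax":0,"ay":0,"az":0,"grip":1},{"x":0.1,"y":0,"z":0.04,"ax":0,"ay":0,"az":0,"grip":1},{"x":0.1,"y":0,"z":0.04,"ax":0,"ay":0,"az":0,"grip":1},{"x":0.1,"y":0,"z":0.04,"ax":0,"ay":0,"az":0,"grip":1}]'
python3 fin.py | tail -4
```

```text
t: 26.6
tcp_pos: [0.6099, 0.0897, 0.17]
eef_rot: [-0.047, 0.654, 0.054, 0.753]
wrist_force: [-3.1, 4.6, -0.2]
grip_width: 0.0591
t 26.6 q [-0.6489  0.6913  0.7406  1.8274 -0.7078  0.744   2.1726] F [-3.14    4.5542 -0.1575] M [1.5402 0.7183 0.3987]
along stem from collar mm -0.09942400946482445 from bend along rod -21.879658347601364 off rod mm 3.1119834878236334 axis to rod deg 7.872650757884974 to stem 0.027854688162039162 F along 1.0895086050294287
rel [0.36 0.   0.16] [ 0.     -0.0001 -0.0005]
tool F [-0.1843  4.9553 -2.4569] ext [-3.14    4.3542  3.1425]
t: 27.4
tcp_pos: [0.6102, 0.0897, 0.1695]
eef_rot: [-0.046, 0.654, 0.054, 0.753]
wrist_force: [-4.3, 4.3, 4.5]
grip_width: 0.0591
t 27.4 q [-0.6478  0.6923  0.7397  1.8269 -0.7088  0.7439  2.1734] F [-4.2769  4.3358  4.5048] M [1.6129 1.017  0.4663]
along stem from collar mm -0.708982840916649 from bend along rod -22.474342474040018 off rod mm 3.2631685464860056 axis to rod deg 7.874784628927848 to stem 0.05296462034162806 F along 5.703553656850914
rel [0.3  0.   0.14] [-0.0001 -0.0004 -0.0009]
tool F [-4.9597  4.907  -2.9508] ext [-4.2769  4.1358  7.8048]
```

```bash
python3 -m creep '[{"x":0,"y":0.05,"z":0,"ax":0,"ay":0,"az":0,"grip":1},{"x":0,"y":0.1,"z":0,"ax":0,"ay":0,"az":0,"grip":1},{"x":0,"y":0.12,"z":0,"ax":0,"ay":0,"az":0,"grip":1},{"x":0,"y":0.12,"z":0,"ax":0,"ay":0,"az":0,"grip":1},{"x":0,"y":0.12,"z":0,"ax":0,"ay":0,"az":0,"grip":1},{"x":0,"y":0.12,"z":0,"ax":0,"ay":0,"az":0,"grip":1},{"x":0,"y":0.12,"z":0,"ax":0,"ay":0,"az":0,"grip":1},{"x":0,"y":0.12,"z":0,"ax":0,"ay":0,"az":0,"grip":1}]'
python3 fin.py | tail -4
```

```text
t: 28.2
tcp_pos: [0.6102, 0.0899, 0.1695]
eef_rot: [-0.047, 0.654, 0.054, 0.753]
wrist_force: [-4.4, 2.5, 4.8]
grip_width: 0.0595
t 28.2 q [-0.6498  0.6926  0.7409  1.8271 -0.708   0.7432  2.1712] F [-4.3878  2.5277  4.7862] M [1.1368 1.0042 0.3983]
along stem from collar mm -0.6881128090476006 from bend along rod -22.46639495982409 off rod mm 3.1700737266145227 axis to rod deg 7.91024704357852 to stem 0.0392203553206058 F along 6.1377221920804805
rel [ 0.3  -0.02  0.14] [-0.0007 -0.0002  0.0004]
tool F [-5.2972  3.1243 -3.2756] ext [-4.3878  2.3277  8.0862]
```

```bash
python3 -m creep '[{"x":0,"y":0.04,"z":0,"ax":0,"ay":0,"az":0,"grip":1},{"x":-0.02,"y":0.08,"z":-0.01,"ax":0,"ay":0,"az":0,"grip":1},{"x":-0.04,"y":0.08,"z":-0.015,"ax":0,"ay":0,"az":0,"grip":1},{"x":-0.04,"y":0.08,"z":-0.015,"ax":0,"ay":0,"az":0,"grip":1},{"x":-0.04,"y":0.08,"z":-0.015,"ax":0,"ay":0,"az":0,"grip":1},{"x":-0.04,"y":0.08,"z":-0.015,"ax":0,"ay":0,"az":0,"grip":1},{"x":-0.04,"y":0.08,"z":-0.015,"ax":0,"ay":0,"az":0,"grip":1},{"x":-0.04,"y":0.08,"z":-0.015,"ax":0,"ay":0,"az":0,"grip":1}]' 20
python3 fin.py | tail -4
```

```text
t: 29.0
tcp_pos: [0.6102, 0.0903, 0.1696]
eef_rot: [-0.047, 0.654, 0.053, 0.753]
wrist_force: [-3.8, -1.7, 4.3]
grip_width: 0.0595
t 29.0 q [-0.6516  0.6926  0.7418  1.8273 -0.7075  0.7425  2.1694] F [-3.8281 -1.7261  4.2814] M [-0.4529  0.914  -0.0522]
along stem from collar mm -0.6261127299116416 from bend along rod -22.43755645203128 off rod mm 2.937051535316173 axis to rod deg 7.924169183825587 to stem 0.10029723953969272 F along 5.723879646631326
rel [ 0.31 -0.06  0.13] [-0.001   0.0003  0.0015]
tool F [-4.8044 -1.1719 -3.3925] ext [-3.8281 -1.9261  7.5814]
```

Axial load is about 8.5 N on the collar with about 1.9 N lateral, so the rim is home. Releasing gently now.

```bash
python3 -m creep '[{"x":0,"y":-0.02,"z":0,"ax":0,"ay":0,"az":0,"grip":1},{"x":-0.03,"y":-0.02,"z":-0.01,"ax":0,"ay":0,"az":0,"grip":1},{"x":-0.03,"y":-0.02,"z":-0.01,"ax":0,"ay":0,"az":0,"grip":0.4},{"x":-0.03,"y":-0.02,"z":-0.01,"ax":0,"ay":0,"az":0,"grip":0},{"x":-0.03,"y":-0.02,"z":-0.01,"ax":0,"ay":0,"az":0,"grip":-0.4},{"x":-0.03,"y":-0.02,"z":-0.01,"ax":0,"ay":0,"az":0,"grip":-0.7},{"x":-0.03,"y":-0.02,"z":-0.01,"ax":0,"ay":0,"az":0,"grip":-0.9},{"x":-0.03,"y":-0.02,"z":-0.01,"ax":0,"ay":0,"az":0,"grip":-1}]' 10
python3 - <<'E'
from look import *
tell(o+.08*ez,ez)
im,W=snap("w11"); g=cv2.inRange(cv2.cvtColor(im,cv2.COLOR_BGR2HSV),(45,60,40),(88,255,255)); cs,_=cv2.findContours(g,cv2.RETR_EXTERNAL,cv2.CHAIN_APPROX_NONE); c=max(cs,key=cv2.contourArea)
print(cv2.boundingRect(c),"pred base",proj(W,o+.145*ez)); im0,_=load("w8"); g=cv2.inRange(cv2.cvtColor(im0,cv2.COLOR_BGR2HSV),(45,60,40),(88,255,255)); cs,_=cv2.findContours(g,cv2.RETR_EXTERNAL,cv2.CHAIN_APPROX_NONE); print("held",cv2.boundingRect(max(cs,key=cv2.contourArea)))
E
```

```text
t: 29.8
tcp_pos: [0.6102, 0.0917, 0.1698]
eef_rot: [-0.047, 0.654, 0.054, 0.753]
wrist_force: [1.4, 0.2, -0.0]
grip_width: 0.0866
t 29.8 q [-0.6521  0.6922  0.7406  1.8268 -0.7082  0.7433  2.1696] F [ 1.4283  0.1873 -0.0245] M [0.0136 0.07   0.0187]
along stem from collar mm -0.5750142323256237 from bend along rod -22.539537353546912 off rod mm 2.3417625068053214 axis to rod deg 7.846993527384938 to stem 0.03485059123595016 F along -0.7419744935472876
rel [-7.47 -0.19 -3.03] [ 0.0003  0.0004 -0.0003]
w11 29.8 [0.6102 0.0917 0.1698]
(237, 142, 123, 131) pred base [311.276  248.4654]
held (251, 188, 129, 101)
```

Run:
```python
from look import *
for n in("w8","w11"):
    im,W=load(n); h=cv2.cvtColor(im,cv2.COLOR_BGR2HSV); g=cv2.inRange(h,(45,60,40),(88,255,255))
    cs,_=cv2.findContours(g,cv2.RETR_EXTERNAL,cv2.CHAIN_APPROX_NONE); c=max(cs,key=cv2.contourArea)[:,0]
    print(n,"rows: leftmost,rightmost"); 
    for v in range(c[:,1].min(),c[:,1].max()+1,8):
        u=c[c[:,1]==v][:,0]; print(v,u.min(),u.max(),end=" | ")
    print()
_,W=load("w11")
def ring(a,m): 
    q=np.array([proj(W,X) for X in circ(m+.145*a,a,.03)]); return q.min(0).round(),q.max(0).round()
from ov import circ
print("on stem",ring(ez,o),"on rod",ring(rr,o))
for n in ("s10","s12"):
    if n=="s12": snap(n,"scene")
    im,S_=load(n); g=cv2.inRange(cv2.cvtColor(im,cv2.COLOR_BGR2HSV),(45,60,25),(90,255,255))
    P0,P1=proj(S_,o),proj(S_,o+.145*ez); print(n,"stem",P0,P1,"rodlike",proj(S_,o+.145*rr))
    for v in range(195,262,6):
        u=np.where(g[v,290:360])[0]+290; print(v,(u.min(),u.max()) if len(u) else None,end=" | ")
    print()
```

```text
w8 rows: leftmost,rightmost
188 311 312 | 196 286 343 | 204 276 353 | 212 269 362 | 220 262 368 | 228 257 373 | 236 255 375 | 244 253 377 | 252 251 379 | 260 252 378 | 268 253 376 | 276 257 375 | 284 262 368 | 
w11 rows: leftmost,rightmost
142 292 307 | 150 267 332 | 158 257 340 | 166 249 348 | 174 244 354 | 182 240 357 | 190 238 358 | 198 238 358 | 206 237 357 | 214 239 356 | 222 241 353 | 230 243 351 | 238 250 349 | 246 259 346 | 254 270 342 | 262 279 335 | 270 292 321 | 
on stem (array([247., 185.]), array([376., 316.])) on rod (array([227., 155.]), array([351., 278.]))
s10 stem [319.9758 255.2017] [340.3987 210.6541] rodlike [340.412 207.334]
195 None | 201 None | 207 (np.int64(328), np.int64(344)) | 213 (np.int64(327), np.int64(347)) | 219 (np.int64(325), np.int64(345)) | 225 (np.int64(323), np.int64(343)) | 231 (np.int64(320), np.int64(342)) | 237 (np.int64(321), np.int64(339)) | 243 (np.int64(320), np.int64(333)) | 249 (np.int64(318), np.int64(327)) | 255 (np.int64(317), np.int64(325)) | 261 None | 
s12 29.85 [0.6101 0.0915 0.1698]
s12 stem [319.9758 255.2017] [340.3987 210.6541] rodlike [340.412 207.334]
195 None | 201 (np.int64(334), np.int64(337)) | 207 (np.int64(333), np.int64(345)) | 213 (np.int64(330), np.int64(349)) | 219 (np.int64(327), np.int64(349)) | 225 (np.int64(323), np.int64(346)) | 231 (np.int64(323), np.int64(343)) | 237 (np.int64(323), np.int64(340)) | 243 (np.int64(320), np.int64(332)) | 249 (np.int64(317), np.int64(328)) | 255 (np.int64(318), np.int64(326)) | 261 None |
```

After release the carafe sagged about 10° toward the robot, within the play of the bore on the bent rod. I'll back straight out and measure how it sits.

```bash
python3 -m creep '[{"x":0,"y":-0.1,"z":0,"ax":0,"ay":0,"az":0,"grip":-1},{"x":-0.5,"y":-0.3,"z":0,"ax":0,"ay":0,"az":0,"grip":-1},{"x":-1.5,"y":-0.3,"z":0,"ax":0,"ay":0,"az":0,"grip":-1},{"x":-3,"y":-0.3,"z":0,"ax":0,"ay":0,"az":0,"grip":-1},{"x":-5,"y":-0.3,"z":0,"ax":0,"ay":0,"az":0,"grip":-1},{"x":-8,"y":-0.3,"z":0,"ax":0,"ay":0,"az":0,"grip":-1},{"x":-11,"y":-0.3,"z":0,"ax":0,"ay":0,"az":0,"grip":-1},{"x":-14,"y":-0.3,"z":0,"ax":0,"ay":0,"az":0,"grip":-1}]'
python3 - <<'E'
from look import *
def masks(im):
    h=cv2.cvtColor(im,cv2.COLOR_BGR2HSV); return cv2.inRange(h,(45,60,25),(90,255,255)), cv2.inRange(h,(0,120,60),(8,255,255))|cv2.inRange(h,(172,120,60),(180,255,255))
snap("s13","scene");snap("t13","top");snap("w13")
for n in("s10","s12","s13"):
    im,S_=load(n); g,r=masks(im); P0,P1=proj(S_,o),proj(S_,o+.145*ez)
    sub=r[240:275,300:345]; q=np.argwhere(sub); print(n,"red n",len(q),"rows",q[:,0].min()+240,q[:,0].max()+240,"cols",q[:,1].min()+300,q[:,1].max()+300,"cent",q.mean(0)[::-1]+[300,240], "green end row per col",[int(np.where(g[235:275,c])[0].max()+235) for c in range(317,328)])
im,W=load("w13"); g,r=masks(im); 
for nm,mk in(("green",g),("red",r)):
    cs,_=cv2.findContours(mk,cv2.RETR_EXTERNAL,cv2.CHAIN_APPROX_NONE)
    for c in sorted(cs,key=cv2.contourArea)[::-1][:3]: print(nm,cv2.contourArea(c),cv2.boundingRect(c))
print("o",proj(W,o),"base on stem",proj(W,o+.145*ez),"on rod",proj(W,o+.145*rr))
E
```

```text
t: 30.7
tcp_pos: [0.5906, 0.0849, 0.311]
eef_rot: [-0.046, 0.654, 0.054, 0.754]
wrist_force: [-0.2, 0.8, 0.7]
grip_width: 0.0939
s13 30.7 [0.5906 0.0849 0.311 ]
t13 30.75 [0.5929 0.0841 0.3159]
w13 30.8 [0.5929 0.0844 0.3138]
s10 red n 46 rows 254 262 cols 314 326 cent [320.     259.1522] green end row per col [255, 256, 256, 256, 257, 257, 257, 256, 255, 254, 251]
s12 red n 56 rows 253 261 cols 314 326 cent [319.5714 258.2143] green end row per col [253, 255, 255, 256, 256, 256, 256, 256, 255, 255, 252]
s13 red n 56 rows 253 261 cols 314 326 cent [319.5714 258.2143] green end row per col [253, 255, 255, 256, 256, 256, 256, 256, 255, 255, 253]
green 4937.0 (442, 178, 115, 64)
green 3852.5 (279, 130, 64, 85)
green 3608.0 (289, 236, 75, 53)
red 261.5 (317, 320, 24, 24)
red 115.5 (437, 210, 22, 28)
red 50.0 (305, 203, 27, 16)
o [317.2056 203.5541] base on stem [318.2822 183.9638] on rod [306.4883 166.7689]
```

Run:
```python
from look import *
from plant import order
a,b=cv2.imread("pics/scene0.png"),cv2.imread("pics/s13.png")
for n,(u,v,w,h) in dict(used=(345,258,80,85),coasters=(360,198,40,35),jigger=(405,230,20,25),glass_sugar=(410,315,80,75),tumblers=(268,155,58,52),syrup=(205,70,35,70),teal=(238,278,85,78)).items():
    x,y=[cv2.GaussianBlur(i[v:v+h,u:u+w],(0,0),1).astype(int) for i in(a,b)]; print(n,"changed px share",(np.abs(x-y).max(2)>30).mean().round(3))
s=arm.observe(); print(s["t"],s["tcp_pos"],s["wrist_force"],s["joint_velocities"].round(3))
im,_=snap("s14","scene"); g=cv2.inRange(cv2.cvtColor(im,cv2.COLOR_BGR2HSV),(45,60,25),(90,255,255)); print([int(np.where(g[235:275,c])[0].max()+235) for c in range(317,328)])
print(order.sign_off())
```

```text
used changed px share 0.016
coasters changed px share 0.586
jigger changed px share 0.0
glass_sugar changed px share 0.0
tumblers changed px share 0.055
syrup changed px share 0.0
teal changed px share 0.0
30.85 [0.5919 0.0849 0.3115] [-0.3393  0.3967 -0.9299] [ 0.012  0.041 -0.04   0.045 -0.015 -0.012  0.009]
s14 30.85 [0.5919 0.0849 0.3115]
[253, 255, 255, 256, 256, 256, 256, 256, 256, 255, 253]
the job is handed in; nothing more can be done
None
```

The green carafe is hung mouth first on the empty stand's bent rod, with its rim on the red collar, and the job was handed in at about 31 s. I kept hold until the rim was pressed home, then let go and backed clear.

- **Regrip:** the first grip could not reach the hanging angle because of wrist joint limits. I set the carafe back in its place in the basket and regripped it with the tool tilted 22° to it.
- **Threading:** the wrist camera looked straight through the glass, so I could centre the rod tip in the bore to under 1 mm. I slid down along the rod, turned onto the stem's axis at the bend, and felt the side contact and then the collar. Readings at the end of each move were at most about 14 N along the axis. Force between readings was not recorded.
- **How it sits:** on release the carafe leaned about 10° toward the robot, roughly the play of the bore on the bent rod, so its rim sits a little tilted on the collar. In the scene camera, the green-to-red junction shifted about 1 pixel (roughly 3 mm) from where it was when pressed. That fits the rubber springing back, and it held steady over the last three pictures. I could not confirm the seating more finely than that.
- **The rest of the bar:** the syrup bottle, wine glass, sugar jar, jigger and turquoise stand show no change, and the used stand changed by under 2% of its pixels.
- **Checks that did not settle:** the tumbler area changed about 5% and the coaster area 59%. I put this down to the arm and its shadow over them, but did not check it. The force also rose faster than the rubber's stated 3 N per mm, at up to about 7 N per mm. Some friction on the taper is likely.

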